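# Hang the portion scoops as a nested set

## Robot

A 6-joint arm with a two-finger parallel gripper is mounted at the origin on the work surface. World frame = base frame: x ahead of the robot, y to its left, z up, the work surface at z = 0. Lengths are in m, angles in degrees, forces in N, time in s.
With the tool pointing down it reaches from about 0.3 to 0.75 m from the base axis. Payload 8.5 kg.
Tool frame: the origin (TCP) lies on the mounting face of the last link; the fingertips stand 166 mm ahead of it and the grasp point (between the pads) lies 147 mm ahead of it; z points along the fingers, y is the direction in which the jaws open and shut (so a half turn about z gives the same grasp; the last joint's range is limited). The gripper opens to 88 mm and grips with 3 to 60 N. Pads are 18 mm wide; open, the fingers measure 123 mm over their backs; the gripper's body (75 mm by 187 mm) begins 45 mm behind the grasp point.
Start: joints at [53.955, 21.807, 74.336, -0, 83.858, -12.336], TCP at [0.221, 0.504, 0.405] pointing down, gripper open.
Joint ranges: [-178.18, 178.18], [-50.72, 133.34], [12.68, 142.11], [-81.47, 261.47], [9.98, 163.14], [-165.26, 165.26]. Speed limits (degrees/s): [136.94, 136.94, 180, 180, 180, 180].

## Interface

Orientations are given as [roll, pitch, yaw] about the fixed x, y, z axes, in that order (R = Rz(yaw) Ry(pitch) Rx(roll)).
In Python, from station import read_state, capture, camera_model, finish_job gives the robot as it stands.
- The arm moves only by the tool drive_tool, never from a script. Its argument "rows" is a list of rows, each a list of 3 entries, a list of its own where there are three numbers: the shift along the tool's x, y, z in cm, then the turn about the tool's z in degrees, then the gripper's target within -1 to 1 (fully open at 1, half-way at 0, shut at -1). In form: [[[dx, dy, dz], turn, gripper], ...]. A call has exactly 5 rows; each row is the pose to reach, as a shift and turn from the pose commanded when the call began, along the tool's axes at that moment; what a row does not reach only later rows make up. A row lasts 1/12 s, in which the tool goes at most 41.7 mm and 7.16 degrees, less where a joint would pass 70% of its speed; a pose out of reach is approached as far as the arm can. A call with a gripper value outside its range is refused whole. The fingers move at their own pace and stop on an object; "force" is the grip in N (left out, the last holds). Time passes only in rows, so rows that repeat a pose let the fingers close, or fill a call up. It gives the time, the measured TCP pose, the force and the opening at its end, in the units of the state.
- read_state(): the state, without advancing time (a new reading comes with each control period).
- capture(name): name is "scene" or "top" or "wrist"; returns (picture, depth): 384x512x3 uint8, red, green, blue; 384x512 float32, m along the optical axis (not along the pixel's ray), 0 where there is no reading.
- camera_model(name): a dict with "mtx" (3x3 intrinsics, pixels), "R" (3x3) and "t" (3): a world point X has camera coordinates R X + t; the wrist camera has in their place "mount" (4x4, takes a point from camera to tool coordinates, whose origin is the TCP and whose axes are the flange's). Camera axes: x right, y down, z forward; pixel columns grow to the right and rows downward; lengths in m; the calibration is good to about 2 mm. A picture is of the moment at which its call begins: read the wrist's pose just before it. camera_model takes no time and is no camera call.
- finish_job(): hands the job in, once; it reports no verdict.
The state is a dict: "time_s": time; "qpos": joint angles; "joint_vel": joint speeds; "joint_efforts": joint torques, N m; "ee_pos": TCP position; "tool_rot": TCP orientation; "wrist_force": force on the tool from outside, world axes, zero at the start; "wrist_torque": the same for the moment, N m; "grip_width": finger opening in m.
Only numpy, scipy, OpenCV 4.12 (cv2) and the standard library are available. Lean on these libraries where they do the work, as an engineer would, in place of code of your own. Each camera call takes 0.05 s, during which the arm holds its last target.

## Task

Take the three steel portion scoops off the drying rack and hang them by their eyes on the long single hook, the largest first, then the middle one, then the smallest in front. Keep the bowls' open mouths facing away from the post and move the scoops close together, so that each bowl sits inside the mouth of the larger one behind it, and let them hang still. Do not drop a scoop, and leave the two jars and the green basin where they are.

Things in the scene. Friction and masses are not known exactly. Their poses are not given: they have to be found in the camera images.
- large_grip (a point): largest steel scoop (92 mm bowl, 170 g): centre of its flat grip tab (5 mm in x, 22 in y, 34 in z) at the top. Scoop axes: z up the handle, x from bowl mouth to bowl back. Below the tab a diamond wire eye (6 mm wire) in the y-z plane, wire centre at z -20 (top corner), y +-20 z -40 (sides), z -66 (bottom). Hung on an 8 mm arm, the arm's axis is at z -30. Starts on any one of the rack's arms.
- medium_grip (a point): middle steel scoop (68 mm bowl, 130 g): centre of its flat grip tab (5 mm in x, 22 in y, 34 in z) at the top. Scoop axes: z up the handle, x from bowl mouth to bowl back. Below the tab a diamond wire eye (6 mm wire) in the y-z plane, wire centre at z -20 (top corner), y +-20 z -40 (sides), z -66 (bottom). Hung on an 8 mm arm, the arm's axis is at z -30. Starts on any one of the rack's arms.
- small_grip (a point): smallest steel scoop (46 mm bowl, 100 g): centre of its flat grip tab (5 mm in x, 22 in y, 34 in z) at the top. Scoop axes: z up the handle, x from bowl mouth to bowl back. Below the tab a diamond wire eye (6 mm wire) in the y-z plane, wire centre at z -20 (top corner), y +-20 z -40 (sides), z -66 (bottom). Hung on an 8 mm arm, the arm's axis is at z -30. Starts on any one of the rack's arms.
- large_bowl (a point): centre of the closed back of the largest scoop's round bowl, at x +26, z -120 mm from its grip tab's centre, same axes. 92 mm across, 40 mm deep, 3 mm wall, mouth at x -14, lowest point at z -166 from the tab's centre. It hangs nearly upright. On the hook it clears the post with its tab 40 mm or more from it; 60 mm is good.
- medium_bowl (a point): centre of the closed back of the middle scoop's round bowl, at x +22, z -120 mm from its grip tab's centre, same axes. 68 mm across, 36 mm deep, 3 mm wall, mouth at x -14, lowest point at z -154 from the tab's centre. It hangs nearly upright. Its bowl sits well inside the next larger when their tabs are 10 to 27 mm apart along the hook; lower it before it enters, or it hits the larger rim.
- small_bowl (a point): centre of the closed back of the smallest scoop's round bowl, at x +18, z -120 mm from its grip tab's centre, same axes. 46 mm across, 32 mm deep, 3 mm wall, mouth at x -14, lowest point at z -143 from the tab's centre. It hangs nearly upright. Its bowl sits well inside the next larger when their tabs are 10 to 27 mm apart along the hook; lower it before it enters, or it hits the larger rim.
- hook_root (a point): long single hook on a white post, fixed: the point on its arm's axis at the post's front face, 225 mm above the bench. The arm is a level 8 mm rod along -x of this frame; 138 mm out it bends up to a rounded tip 150 mm out, tip top 14 mm above the axis. Post 30 mm wide, its top 14 mm above the axis. To pass the tip, carry an eye 13 to 25 mm above its hanging height.
- rack: drying rack, fixed; origin on the bench under its rail's front face. Three level 8 mm arms along -x of its frame, at y -120, 0, +120 mm, axis 225 mm above the bench, bent up at 76 mm to a tip 88 mm out, tip top 11 mm above the axis. A scoop hangs 50 to 66 mm out on each, axes parallel to the rack's. To take one off, lift it 13 to 25 mm and draw it out along -x. Rail top at 233 mm.
- jar0: bystander: upright amber glass jar with black cap, 52 mm across, 80 mm high; origin at the centre of its underside
- jar1: bystander: a second jar like jar0
- pan: bystander: low open green plastic basin, 170 mm across, 50 mm high; origin at the centre of its underside
Not all that is in view belongs to the job. What is shaped like the part that bears small_grip but black is not meant.

How it is judged (in metres and radians):
On the way, in this order (a step that is already met when the one before it is completed fails the run):
1. the largest scoop hangs still on the long hook, let go (x of large_grip in the frame of hook_root between -0.142 and -0.03 m and y of large_grip in the frame of hook_root between -0.012 and 0.012 m and z of large_grip in the frame of hook_root between 0.022 and 0.037 m and angle between large_grip's own z axis and vertical below 0.25 rad and linear speed of large below 0.03 m/s and contact force between the fingers and large below 0.2 N), for 0.2 s.
2. the middle scoop hangs still in front of it, its bowl inside the largest, let go (all of step 1 and x of medium_grip in the frame of hook_root between -0.142 and -0.03 m and y of medium_grip in the frame of hook_root between -0.012 and 0.012 m and z of medium_grip in the frame of hook_root between 0.022 and 0.037 m and angle between medium_grip's own z axis and vertical below 0.25 rad and linear speed of medium below 0.03 m/s and contact force between the fingers and medium below 0.2 N and x of medium_bowl in the frame of large_bowl between -0.032 and -0.004 m and y of medium_bowl in the frame of large_bowl between -0.014 and 0.014 m and z of medium_bowl in the frame of large_bowl between -0.014 and 0.014 m), for 0.2 s.
3. the smallest scoop hangs still in front, its bowl inside the middle one, let go (all of step 2 and x of small_grip in the frame of hook_root between -0.142 and -0.03 m and y of small_grip in the frame of hook_root between -0.012 and 0.012 m and z of small_grip in the frame of hook_root between 0.022 and 0.037 m and angle between small_grip's own z axis and vertical below 0.25 rad and linear speed of small below 0.03 m/s and contact force between the fingers and small below 0.2 N and x of small_bowl in the frame of medium_bowl between -0.032 and -0.004 m and y of small_bowl in the frame of medium_bowl between -0.014 and 0.014 m and z of small_bowl in the frame of medium_bowl between -0.014 and 0.014 m), for 0.2 s.
At the end, for the whole second after the job is handed in: All three hang still and released by their eyes on the long hook (tab 22 to 37 mm over the arm, within 12 mm sideways, tilt under 0.25 rad); each smaller bowl's back is 4 to 32 mm in front of the larger one's back and within 14 mm of it sideways and in height, mouths away from the post (all of step 3); the robot touches nothing.
It fails at once if a scoop is dropped (its grip tab below 120 mm) (height (world z) of any of large_grip, medium_grip, small_grip below 0.12 m).
It fails at once if a jar or the basin is moved more than 30 mm or tipped more than 0.5 rad (distance of any of jar0, jar1, pan from where it was at the start of the episode above 0.03 m or angle between any of jar0, jar1, pan's own z axis and vertical above 0.5 rad).
It also fails if it takes over 72 s, if anything falls off the work surface, if the arm or the gripper's body presses on something with over 40 N, if the wrist force passes 120 N, or if a joint passes its speed limit or range.

## Working session

There is one attempt and no reset: what is moved stays moved. The work goes in short steps, Python scripts to look and compute and a tool call to move; the robot and the scene stay as the last step left them, time stands still between calls to the robot, and variables do not carry over. Pictures are saved under pics/ and viewed, and the job is handed in when it is done.

Besides the shell and the picture viewer there is one more tool, called after ">>>" as name(argument=value, ...), one argument or row to a line, values as JSON. drive_tool: Moves the arm, as the interface text tells. Its arguments: {"type":"object","properties":{"rows":{"type":"array","items":{"type":"array"}},"force":{"type":"number"}},"required":["rows"]}

```bash
mkdir -p pics; ls
python3 - <<'E'
from station import *
import cv2,numpy as np
s=read_state();print(s)
for n in("scene","top","wrist"):
    p,d=capture(n);cv2.imwrite(f"pics/{n}0.png",p[:,:,::-1]);np.save(f"pics/{n}0.npy",d)
    print(n,camera_model(n))
E
```

```text
pics
{'time_s': 0.0, 'qpos': array([ 5.39555264e+01,  2.18397475e+01,  7.43844516e+01, -9.99604936e-04,
        8.38582107e+01, -1.23366268e+01]), 'joint_vel': array([-0.00836068, -0.10574059,  0.04550914,  0.00626573, -0.02298746,
       -0.00517783]), 'joint_efforts': array([-7.57793023e-04, -4.37914109e+01, -2.24561727e+01,  7.13217328e-02,
        3.51288391e-02, -9.19635568e-05]), 'ee_pos': array([0.22112116, 0.50353809, 0.40415103]), 'tool_rot': array([-1.79919281e+02, -1.66364881e-02,  1.56292249e+02]), 'wrist_force': array([ 0.14127779,  0.62211419, -0.42439881]), 'wrist_torque': array([-0.03573985,  0.06244779, -0.04588608]), 'grip_width': 0.08827657837149619}
scene {'mtx': array([[448.00298794,   0.        , 263.34913596],
       [  0.        , 448.00298794, 188.32722073],
       [  0.        ,   0.        ,   1.        ]]), 'R': array([[ 0.5418092 ,  0.84047878,  0.00618093],
       [ 0.71429743, -0.4565666 , -0.53040184],
       [-0.44296949,  0.29179162, -0.84772383]]), 't': array([-0.35736679, -0.30834871,  1.55334173])}
top {'mtx': array([[477.94605699,   0.        , 252.58787499],
       [  0.        , 477.94605699, 193.56030545],
       [  0.        ,   0.        ,   1.        ]]), 'R': array([[-0.02324103, -0.9993127 , -0.02887892],
       [-0.9918796 ,  0.02666184, -0.12435433],
       [ 0.12503883,  0.02575429, -0.99181753]]), 't': array([0.07724129, 0.61933937, 1.63948545])}
wrist {'mtx': array([[274.67016773,   0.        , 259.20776128],
       [  0.        , 274.67016773, 186.32333757],
       [  0.        ,   0.        ,   1.        ]]), 'mount': array([[ 8.68998433e-05, -9.60910543e-01, -2.76859028e-01,
         7.16460139e-02],
       [ 9.99999875e-01, -5.28599803e-05,  4.97341718e-04,
        -9.07792910e-05],
       [-4.92535663e-04, -2.76859037e-01,  9.60910418e-01,
         2.05940877e-02],
       [ 0.00000000e+00,  0.00000000e+00,  0.00000000e+00,
         1.00000000e+00]])}
```

View pics/scene0.png

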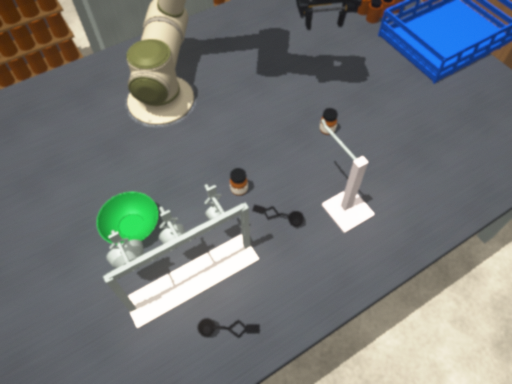

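View pics/top0.png

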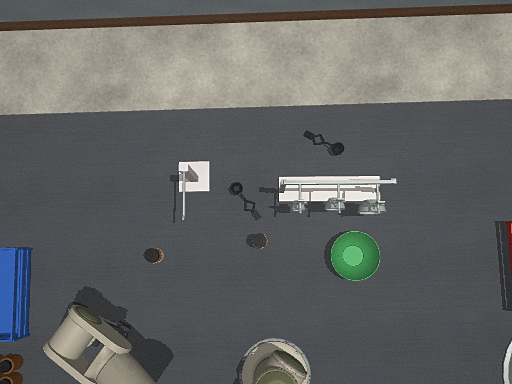

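View pics/wrist0.png

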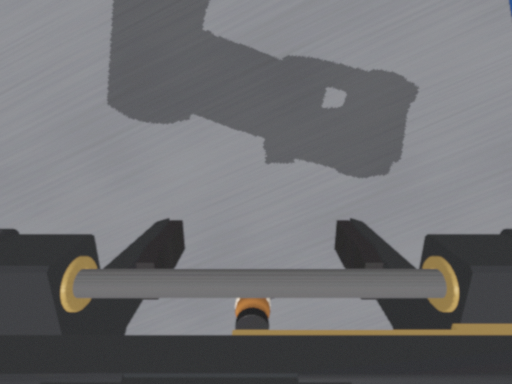

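The scene and top views show the rack (top ~280–395, 180) with three scoops hanging on it, the hook post at top (185,170), jars at top (153,255) and (257,241), and the basin at top (355,255). Two black lookalikes lie on the bench at top (240,195) and (325,142). The steel scoops are the ones on the rack. I'll enlarge those areas next.

```bash
cat > h.py <<'E'
import numpy as np,cv2
from station import *
def cloud(n,d):
    m=camera_model(n);K=m["mtx"];v,u=np.indices(d.shape)
    c=np.stack([(u-K[0,2])/K[0,0]*d,(v-K[1,2])/K[1,1]*d,d],-1)
    if n!="wrist": return (c-m["t"])@m["R"]
    from scipy.spatial.transform import Rotation as Ro
    s=read_state(); T=m["mount"]; c=c@T[:3,:3].T+T[:3,3]
    return c@Ro.from_euler("xyz",s["tool_rot"],degrees=True).as_matrix().T+s["ee_pos"]
E
python3 - <<'E'
from h import *
p=cv2.imread("pics/scene0.png")[170:300,90:260];q=cv2.imread("pics/top0.png")[160:230,165:405]
cv2.imwrite("pics/crop_s.png",cv2.resize(p,None,fx=4.5,fy=4.5,interpolation=3))
cv2.imwrite("pics/crop_t.png",cv2.resize(q,None,fx=3.3,fy=3.3,interpolation=3))
P=cloud("top",np.load("pics/top0.npy"))
d=np.load("pics/top0.npy")
ok=(d>0)&(P[...,0]>.3)&(P[...,0]<.95)&(abs(P[...,1])<.5)
print("bench",np.median(P[ok][:,2]))
for lo,hi in((.215,.3),(.03,.2)):
    m=ok&(P[...,2]>lo)&(P[...,2]<hi)
    n,l,st,ce=cv2.connectedComponentsWithStats(m.astype(np.uint8))
    for i in range(1,n):
        if st[i,4]>8:
            X=P[l==i];print(lo,st[i],X.min(0).round(3),X.max(0).round(3),np.median(X,0).round(3))
E
```

```text
bench 0.0021113861664746095
0.215 [178 164  12  56 200] [0.522 0.256 0.216] [0.695 0.288 0.247] [0.649 0.273 0.233]
0.215 [281 179 115  35 854] [ 0.529 -0.385  0.215] [ 0.641 -0.033  0.274] [ 0.623 -0.207  0.232]
0.03 [330 143   5   5  11] [ 0.782 -0.232  0.03 ] [ 0.795 -0.217  0.039] [ 0.789 -0.225  0.032]
0.03 [185 167  13  15 111] [0.673 0.257 0.031] [0.695 0.289 0.199] [0.675 0.26  0.114]
0.03 [230 182  13  13  32] [0.622 0.098 0.03 ] [0.664 0.142 0.041] [0.649 0.123 0.035]
0.03 [279 183   7  10  41] [ 0.625 -0.047  0.032] [ 0.639 -0.031  0.199] [ 0.626 -0.038  0.129]
0.03 [379 185  14   7  59] [ 0.617 -0.387  0.037] [ 0.634 -0.37   0.192] [ 0.619 -0.374  0.114]
0.03 [325 197  13  13 124] [ 0.552 -0.222  0.1  ] [ 0.588 -0.176  0.198] [ 0.562 -0.195  0.156]
0.03 [358 199  28  15 278] [ 0.535 -0.373  0.085] [ 0.579 -0.283  0.199] [ 0.548 -0.318  0.161]
0.03 [340 203   5   7  31] [ 0.55 -0.24  0.11] [ 0.569 -0.221  0.171] [ 0.558 -0.231  0.156]
0.03 [291 204   8   7  50] [ 0.552 -0.09   0.113] [ 0.57  -0.065  0.194] [ 0.559 -0.079  0.151]
0.03 [301 204   4   7  22] [ 0.551 -0.109  0.123] [ 0.569 -0.097  0.158] [ 0.559 -0.103  0.151]
0.03 [331 231  49  50 591] [ 0.314 -0.366  0.03 ] [ 0.481 -0.201  0.06 ] [ 0.397 -0.3    0.043]
0.03 [252 233  15  15 182] [0.434 0.019 0.031] [0.483 0.067 0.091] [0.457 0.043 0.08 ]
0.03 [145 248  18  15 214] [0.391 0.383 0.031] [0.439 0.432 0.091] [0.415 0.403 0.08 ]
```

View pics/crop_s.png

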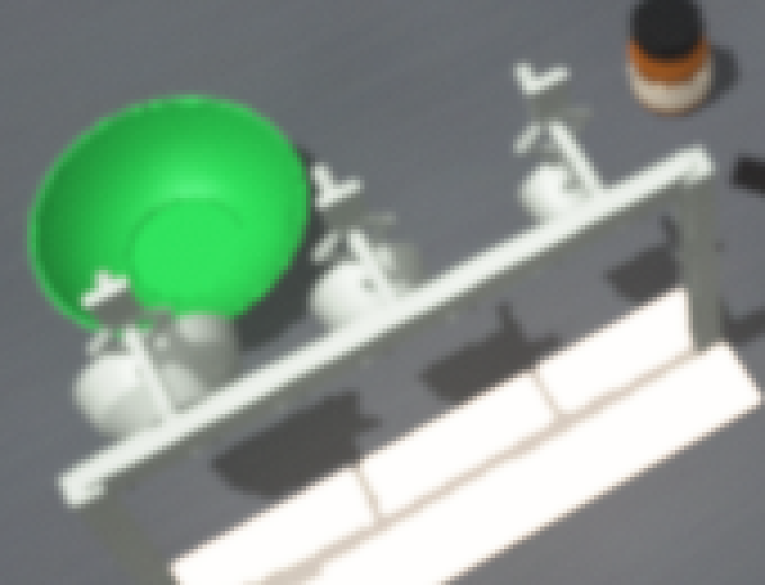

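View pics/crop_t.png

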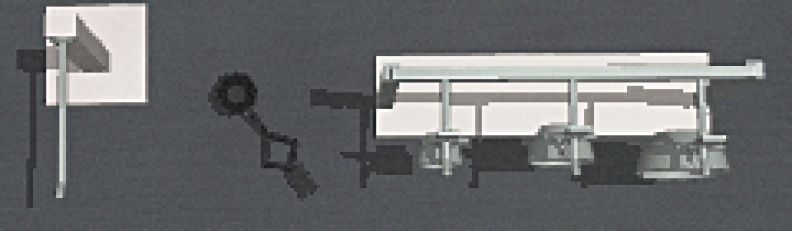

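Run:
```python
from h import *
for n in("top","scene"):
    d=np.load(f"pics/{n}0.npy");P=cloud(n,d)
    def fit(lo,hi,name):
        m=(d>0)&np.all((P>lo)&(P<hi),-1);X=P[m]
        if len(X)<4: print(n,name,len(X));return
        c=X.mean(0);w=np.linalg.svd(X[:,:2]-c[:2])[2][0];print(n,name,len(X),"c",c.round(4),"yaw",np.degrees(np.arctan(w[1]/w[0])).round(2),"min",X.min(0).round(4),"max",X.max(0).round(4))
    fit([.605,-.4,.222],[.66,-.02,.245],"rail")
    fit([.53,.25,.222],[.665,.295,.245],"hookarm")
    fit([.50,.25,.232],[.55,.295,.26],"hooktip")
    fit([.67,.24,.233],[.72,.31,.26],"posttop")
    for a,b in((-.36,-.28),(-.23,-.16),(-.11,-.05)):
        fit([.545,a,.25],[.6,b,.29],"tab")
        fit([.585,a,.215],[.61,b,.235],"arm")
        fit([.525,a,.215],[.545,b,.245],"armtip")
```

```text
top rail 524 c [ 0.6263 -0.2051  0.2328] yaw 88.57 min [ 0.6071 -0.3854  0.2221] max [ 0.6412 -0.0325  0.243 ]
top hookarm 103 c [0.5917 0.2735 0.2304] yaw -1.13 min [0.5316 0.2696 0.2228] max [0.6648 0.2781 0.2425]
top hooktip 14 c [0.5319 0.2744 0.2378] yaw 4.74 min [0.5221 0.2695 0.2324] max [0.5479 0.2773 0.2466]
top posttop 70 c [0.6842 0.2721 0.2404] yaw -78.28 min [0.6705 0.2573 0.233 ] max [0.6953 0.288  0.2466]
top tab 23 c [ 0.5572 -0.327   0.2634] yaw 88.36 min [ 0.5547 -0.3379  0.2513] max [ 0.56   -0.3174  0.2718]
top arm 23 c [ 0.5971 -0.3285  0.2276] yaw -6.53 min [ 0.5859 -0.3332  0.2199] max [ 0.6082 -0.3245  0.2336]
top armtip 14 c [ 0.536  -0.3275  0.2323] yaw -2.66 min [ 0.5291 -0.3317  0.2252] max [ 0.5425 -0.3234  0.2373]
top tab 20 c [ 0.5697 -0.2085  0.2659] yaw 87.45 min [ 0.567  -0.2194  0.2502] max [ 0.5721 -0.1977  0.2729]
top arm 23 c [ 0.597  -0.2081  0.2283] yaw -4.56 min [ 0.5857 -0.2125  0.222 ] max [ 0.6077 -0.2049  0.2348]
top armtip 13 c [ 0.5376 -0.2078  0.2337] yaw -4.95 min [ 0.5321 -0.2114  0.2298] max [ 0.5449 -0.2046  0.2372]
top tab 15 c [ 0
[... 1054 characters left out ...]
max [ 0.5374 -0.3262  0.2387]
scene tab 56 c [ 0.5741 -0.2106  0.2627] yaw -89.6 min [ 0.5695 -0.2214  0.2511] max [ 0.5773 -0.1994  0.2703]
scene arm 32 c [ 0.5972 -0.2111  0.2281] yaw 1.04 min [ 0.586  -0.2147  0.2234] max [ 0.6081 -0.2072  0.2337]
scene armtip 18 c [ 0.5396 -0.2103  0.2333] yaw -7.41 min [ 0.5319 -0.2138  0.2293] max [ 0.5449 -0.2065  0.2383]
scene tab 51 c [ 0.5725 -0.0912  0.2624] yaw 88.48 min [ 0.5681 -0.1018  0.2504] max [ 0.5746 -0.0798  0.2708]
scene arm 30 c [ 0.5971 -0.0915  0.2291] yaw -1.42 min [ 0.5856 -0.095   0.2252] max [ 0.6078 -0.0876  0.2348]
scene armtip 13 c [ 0.5413 -0.0904  0.234 ] yaw 52.13 min [ 0.5375 -0.0934  0.2258] max [ 0.5447 -0.086   0.2383]
```

```bash
cat >> h.py <<'E'
def plan(x,y,z,yaw=179.0):
    "shift in tool axes cm + turn, grasp point target (z of grasp point)"
    from scipy.spatial.transform import Rotation as Ro
    s=read_state();R=Ro.from_euler("xyz",s["tool_rot"],degrees=True).as_matrix()
    d=R.T@(np.array([x,y,z+.147])-s["ee_pos"])*100
    t=-((yaw-s["tool_rot"][2]+180)%360-180)
    print("t",s["time_s"],"grasp",(s["ee_pos"]+.147*R[:,2]).round(4),"rot",s["tool_rot"].round(2),"F",s["wrist_force"].round(1),"w",round(s["grip_width"],4))
    print("shift",d.round(2),"turn",round(t,2),"rows",max(abs(d).max()/4.17,abs(t)/7.16).round(1))
E
python3 -c "
from h import *
plan(.56,-.329,.33)"
```

```text
t 0.15 grasp [0.221  0.5034 0.2573] rot [-1.7994e+02 -1.0000e-02  1.5629e+02] F [-1.  -0.3  0.2] w 0.088
shift [-64.5  -62.61  -7.22] turn -22.71 rows 15.5
```

>>> drive_tool(
  rows=[
    [[0,0,-4],0,1],
    [[-1,-1,-7.2],-5,1],
    [[-4,-4,-7.2],-12,1],
    [[-7,-7,-7.2],-18,1],
    [[-10,-10,-7.2],-22.7,1],
  ],
)

```text
time_s: 0.57
ee_pos: [0.2704, 0.3756, 0.4767]
tool_rot: [180.0, 0.0, 179.4]
wrist_force: [1.9, 0.2, -0.1]
grip_width: 0.0881
```

```bash
python3 -c "
from h import *
plan(.56,-.329,.33)"
```

```text
t 0.5667 grasp [0.2705 0.3756 0.3297] rot [1.7999e+02 1.0000e-02 1.7939e+02] F [ 1.9  0.2 -0.1] w 0.0881
shift [-2.970e+01 -7.015e+01 -3.000e-02] turn 0.39 rows 16.8
```

>>> drive_tool(
  rows=[
    [[-1.6,-3.8,0],0,1],
    [[-3.2,-7.6,0],0,1],
    [[-4.8,-11.4,0],0,1],
    [[-6.4,-15.2,0],0,1],
    [[-8,-19,0],0,1],
  ],
)

```text
time_s: 0.98
ee_pos: [0.3471, 0.1836, 0.4768]
tool_rot: [180.0, 0.0, 179.0]
wrist_force: [0.9, 0.2, 0.7]
grip_width: 0.0881
```

>>> drive_tool(
  rows=[
    [[-1.6,-3.8,0],0,1],
    [[-3.2,-7.6,0],0,1],
    [[-4.8,-11.4,0],0,1],
    [[-6.4,-15.2,0],0,1],
    [[-8,-19,0],0,1],
  ],
)

```text
time_s: 1.4
ee_pos: [0.4239, -0.008, 0.4768]
tool_rot: [180.0, 0.0, 179.0]
wrist_force: [0.7, 0.9, -0.1]
grip_width: 0.088
```

>>> drive_tool(
  rows=[
    [[-1.6,-3.8,0],0,1],
    [[-3.2,-7.6,0],0,1],
    [[-4.8,-11.4,0],0,1],
    [[-6.4,-15.2,0],0,1],
    [[-8,-19,0],0,1],
  ],
)

```text
time_s: 1.82
ee_pos: [0.5007, -0.1994, 0.4765]
tool_rot: [180.0, -0.0, 179.0]
wrist_force: [0.4, 0.7, 0.3]
grip_width: 0.088
```

```bash
python3 -c "
from h import *
plan(.56,-.329,.33)"
```

```text
t 1.8167 grasp [ 0.5007 -0.1994  0.3295] rot [ 1.7998e+02 -2.0000e-02  1.7897e+02] F [0.4 0.7 0.3] w 0.088
shift [ -6.16 -12.85  -0.06] turn -0.03 rows 3.1
```

>>> drive_tool(
  rows=[
    [[-1.8,-3.6,0],0,1],
    [[-3.6,-7.2,0],0,1],
    [[-5.4,-10.8,0],0,1],
    [[-5.8,-12,0],0,1],
    [[-5.8,-12,0],0,1],
  ],
)

```text
time_s: 2.23
ee_pos: [0.5569, -0.3215, 0.4744]
tool_rot: [179.9, -0.1, 178.8]
wrist_force: [0.9, 0.5, -0.8]
grip_width: 0.0881
```

```bash
cat > w.py <<'E'
import sys
from h import *
n,name=sys.argv[1:3]
s=read_state();P=None
p,d=capture(n)
np.save(f"pics/{name}.npy",d)
cv2.imwrite(f"pics/{name}.png",p[:,:,::-1])
np.save(f"pics/{name}_P.npy",cloud(n,d))
E
python3 w.py wrist w1; python3 -c "
from h import *
plan(.56,-.329,.33)
P=np.load('pics/w1_P.npy')
def f(lo,hi,n):
  X=P[np.all((P>lo)&(P<hi),-1)]
  if len(X)<5: print(n,len(X));return
  c=X.mean(0);w=np.linalg.svd(X[:,:2]-c[:2],full_matrices=False)[2][0];print(n,len(X),c.round(4),X.min(0).round(4),X.max(0).round(4),np.degrees(np.arctan(w[1]/w[0])).round(1))
f([.545,-.36,.25],[.58,-.30,.29],'tab')
f([.545,-.36,.268],[.58,-.30,.29],'tabtop')
f([.575,-.36,.22],[.60,-.30,.234],'arm')
f([.605,-.39,.22],[.66,-.2,.24],'rail')
"
```

```text
t 2.2833 grasp [ 0.5563 -0.3193  0.3283] rot [ 1.7992e+02 -9.0000e-02  1.7891e+02] F [-0.6  0.6  0.1] w 0.0879
shift [-0.36 -0.94 -0.17] turn -0.09 rows 0.2
tab 492 [ 0.558  -0.3283  0.263 ] [ 0.5556 -0.3392  0.2501] [ 0.5626 -0.3176  0.2704] 88.8
tabtop 165 [ 0.5598 -0.3283  0.2688] [ 0.5568 -0.339   0.268 ] [ 0.5624 -0.3178  0.2704] 88.9
arm 191 [ 0.5895 -0.3288  0.2286] [ 0.5793 -0.3327  0.2254] [ 0.5999 -0.325   0.2311] -1.9
rail 2335 [ 0.6209 -0.3165  0.2301] [ 0.6051 -0.3878  0.22  ] [ 0.6281 -0.2417  0.2357] 88.7
```

View pics/w1.png

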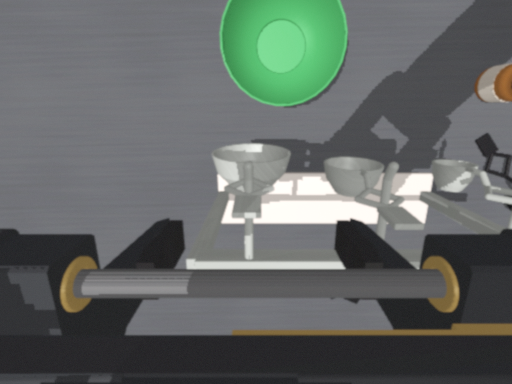

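The wrist view shows the large scoop's tab at (248,205) and its bowl at (251,160), with the medium to its right at (355,175) and the small at (452,175). Bowl widths confirm that order, and the mouths face the robot. I'm descending on the large tab.

>>> drive_tool(
  rows=[
    [[-0.3,-0.9,0],0,0.6],
    [[-0.3,-0.9,1],0,0.3],
    [[-0.3,-0.9,3],0,0.1],
    [[-0.3,-0.9,5],0,0],
    [[-0.3,-0.9,6.5],0,0],
  ],
)

```text
time_s: 2.7
ee_pos: [0.5588, -0.3255, 0.4109]
tool_rot: [180.0, -0.0, 179.1]
wrist_force: [0.6, 0.8, -0.8]
grip_width: 0.0568
```

```bash
python3 -c "
from h import *
plan(.5595,-.3285,.257)"
```

```text
t 2.7 grasp [ 0.5587 -0.3254  0.2639] rot [ 1.7995e+02 -4.0000e-02  1.7906e+02] F [ 0.6  0.8 -0.8] w 0.0568
shift [-0.08 -0.3   0.69] turn 0.06 rows 0.2
```

>>> drive_tool(
  rows=[
    [[-0.1,-0.3,0.6],0,0],
    [[-0.1,-0.3,0.6],0,-0.2],
    [[-0.1,-0.3,0.6],0,-0.4],
    [[-0.1,-0.3,0.6],0,-0.6],
    [[-0.1,-0.3,0.6],0,-0.8],
  ],
  force=25,
)

```text
time_s: 3.12
ee_pos: [0.5601, -0.3301, 0.407]
tool_rot: [-179.9, 0.1, 179.0]
wrist_force: [0.6, 0.1, -0.2]
grip_width: 0.0237
```

>>> drive_tool(
  rows=[
    [[0,0,0],0,-1],
    [[0,0,0],0,-1],
    [[0,0,0],0,-1],
    [[0,0,0],0,-1],
    [[0,0,0],0,-1],
  ],
)

```text
time_s: 3.53
ee_pos: [0.5601, -0.3304, 0.4066]
tool_rot: [-179.9, 0.1, 179.0]
wrist_force: [0.5, -1.9, 5.8]
grip_width: 0.0213
```

```bash
python3 -c "
from h import *
plan(.5595,-.3285,.275)"; python3 w.py wrist w2
```

```text
t 3.5333 grasp [ 0.5603 -0.3306  0.2596] rot [-1.7992e+02  8.0000e-02  1.7899e+02] F [ 0.5 -1.9  5.8] w 0.0213
shift [ 0.06  0.19 -1.54] turn -0.01 rows 0.4
```

View pics/w2.png

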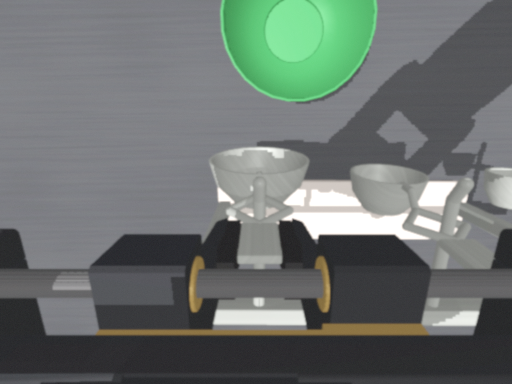

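>>> drive_tool(
  rows=[
    [[0,0,-0.4],0,-1],
    [[0,0,-0.8],0,-1],
    [[0,0,-1.2],0,-1],
    [[0,0,-1.6],0,-1],
    [[0,0,-1.9],0,-1],
  ],
  force=35,
)

```text
time_s: 4.0
ee_pos: [0.5601, -0.3303, 0.4251]
tool_rot: [180.0, -0.0, 179.0]
wrist_force: [-0.4, -0.2, -1.6]
grip_width: 0.021
```

```bash
python3 -c "
from h import *
plan(.5595,-.3285,.275)"; python3 w.py wrist w3; python3 w.py scene s3
```

```text
t 4.0 grasp [ 0.5601 -0.3303  0.2781] rot [ 1.7999e+02 -1.0000e-02  1.7899e+02] F [-0.4 -0.2 -1.6] w 0.021
shift [0.07 0.18 0.31] turn -0.01 rows 0.1
```

View pics/w3.png

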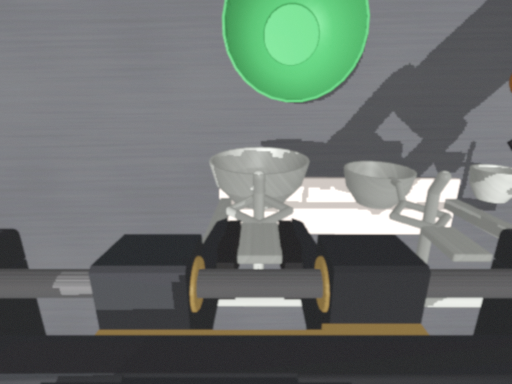

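View pics/s3.png

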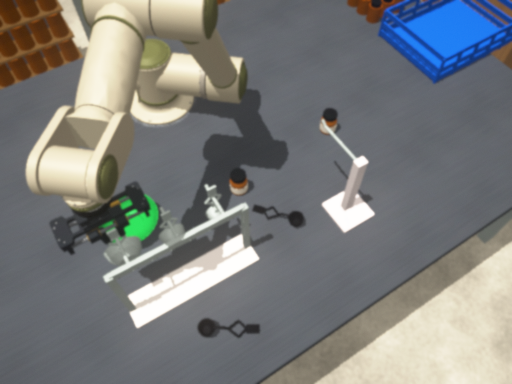

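>>> drive_tool(
  rows=[
    [[0.8,0,0],0,-1],
    [[2,0,0],0,-1],
    [[3.5,0,0],0,-1],
    [[5,0,0],0,-1],
    [[6.5,0,0],0,-1],
  ],
)

```text
time_s: 4.52
ee_pos: [0.4939, -0.329, 0.4244]
tool_rot: [180.0, -0.0, 179.0]
wrist_force: [0.7, 0.2, -2.3]
grip_width: 0.0214
```

>>> drive_tool(
  rows=[
    [[1.5,0,0],0,-1],
    [[3,0,-0.5],0,-1],
    [[4.5,0,-1.5],0,-1],
    [[5,1,-3.5],0,-1],
    [[5.5,3,-5],0,-1],
  ],
)

```text
time_s: 4.93
ee_pos: [0.4394, -0.2991, 0.4753]
tool_rot: [-180.0, -0.0, 178.8]
wrist_force: [-0.6, -0.4, -2.1]
grip_width: 0.0215
```

```bash
python3 -c "
from h import *
plan(.44,.27,.335)"
```

```text
t 4.9333 grasp [ 0.4393 -0.2992  0.3283] rot [-1.7999e+02 -2.0000e-02  1.7884e+02] F [-0.6 -0.4 -2.1] w 0.0215
shift [ 1.09 56.9  -0.68] turn -0.16 rows 13.6
```

>>> drive_tool(
  rows=[
    [[0,2.5,-0.4],0,-1],
    [[0,6,-0.4],0,-1],
    [[0,9.5,-0.4],0,-1],
    [[0,13,-0.4],0,-1],
    [[0.2,16.5,-0.4],0,-1],
  ],
)

```text
time_s: 5.35
ee_pos: [0.4407, -0.1316, 0.4785]
tool_rot: [180.0, -0.0, 179.0]
wrist_force: [0.9, 0.4, -1.6]
grip_width: 0.0211
```

>>> drive_tool(
  rows=[
    [[0,3.5,0],0,-1],
    [[0,7,0],0,-1],
    [[0,10.5,0],0,-1],
    [[0,14,0],0,-1],
    [[0,17.5,0],0,-1],
  ],
)

```text
time_s: 5.77
ee_pos: [0.4436, 0.0433, 0.4787]
tool_rot: [-180.0, 0.0, 179.0]
wrist_force: [1.0, -0.0, -1.8]
grip_width: 0.0212
```

>>> drive_tool(
  rows=[
    [[0,3.5,0],0,-1],
    [[0,7,0],0,-1],
    [[0,10.5,0],0,-1],
    [[0,14,0],0,-1],
    [[0,17,0],0,-1],
  ],
)

```text
time_s: 6.18
ee_pos: [0.4467, 0.2135, 0.4786]
tool_rot: [180.0, -0.0, 179.0]
wrist_force: [0.6, -0.6, -2.0]
grip_width: 0.0209
```

```bash
python3 -c "
from h import *
plan(.44,.27,.335)"
```

```text
t 6.1833 grasp [0.4467 0.2135 0.3316] rot [ 1.7999e+02 -1.0000e-02  1.7903e+02] F [ 0.6 -0.6 -2. ] w 0.0209
shift [ 0.77  5.64 -0.34] turn 0.03 rows 1.4
```

>>> drive_tool(
  rows=[
    [[0.2,2,0],0,-1],
    [[0.4,4,0.8],0,-1],
    [[0.5,5.4,2],0,-1],
    [[0.5,5.4,3.5],0,-1],
    [[0.5,5.4,4.8],0,-1],
  ],
)

```text
time_s: 6.6
ee_pos: [0.4429, 0.2662, 0.4297]
tool_rot: [-180.0, -0.0, 179.1]
wrist_force: [-0.2, -0.0, -1.5]
grip_width: 0.0213
```

>>> drive_tool(
  rows=[
    [[0,0,0.2],0,-1],
    [[0,0,0.2],0,-1],
    [[0,0,0.2],0,-1],
    [[0,0,0.2],0,-1],
    [[0,0,0.2],0,-1],
  ],
)

```text
time_s: 7.02
ee_pos: [0.4436, 0.2656, 0.4295]
tool_rot: [180.0, 0.1, 179.0]
wrist_force: [0.0, -0.7, -2.1]
grip_width: 0.0209
```

```bash
python3 w.py wrist w4;python3 w.py top t4; python3 w.py scene s4; python3 -c "
from h import *
plan(.44,.273,.2785)
P=np.load('pics/w4_P.npy')
def f(lo,hi,n):
  X=P[np.all((P>lo)&(P<hi),-1)]
  if len(X)<5: print(n,len(X));return
  c=X.mean(0);w=np.linalg.svd(X[:,:2]-c[:2],full_matrices=False)[2][0];print(n,len(X),c.round(4),X.min(0).round(4),X.max(0).round(4),np.degrees(np.arctan(w[1]/w[0])).round(1))
f([.50,.24,.215],[.55,.31,.245],'tip')
f([.55,.24,.215],[.66,.31,.245],'arm')
f([.4,.2,.24],[.46,.31,.30],'tab')
"
```

```text
t 7.1667 grasp [0.4437 0.2657 0.2821] rot [1.7999e+02 4.0000e-02 1.7898e+02] F [-0.7  0.1 -2.6] w 0.0215
shift [0.37 0.72 0.36] turn -0.02 rows 0.2
tip 200 [0.5311 0.2725 0.2325] [0.5196 0.2688 0.2252] [0.5467 0.2765 0.2393] -0.6
arm 0
tab 4269 [0.4373 0.2661 0.278 ] [0.4317 0.24   0.24  ] [0.4525 0.2923 0.3   ] 89.0
```

View pics/w4.png

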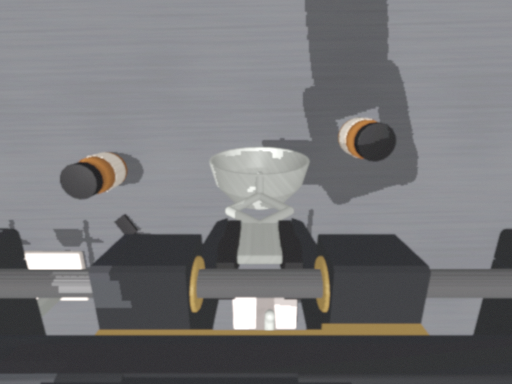

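View pics/s4.png

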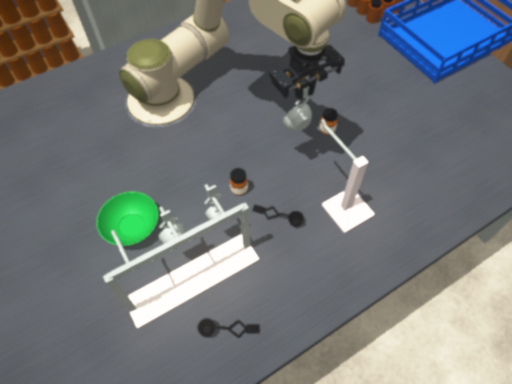

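>>> drive_tool(
  rows=[
    [[0,0.7,0.35],0,-1],
    [[-1,0.7,0.35],0,-1],
    [[-2.5,0.7,0.35],0,-1],
    [[-4,0.7,0.35],0,-1],
    [[-5,0.7,0.35],0,-1],
  ],
)

```text
time_s: 7.58
ee_pos: [0.4954, 0.272, 0.4249]
tool_rot: [-180.0, 0.0, 179.0]
wrist_force: [-1.1, 0.0, -2.2]
grip_width: 0.0211
```

```bash
python3 -c "
from h import *
plan(.613,.2712,.2785)"
```

```text
t 7.5833 grasp [0.4954 0.272  0.2779] rot [-1.8000e+02  1.0000e-02  1.7899e+02] F [-1.1  0.  -2.2] w 0.0211
shift [-11.76   0.13  -0.06] turn -0.01 rows 2.8
```

>>> drive_tool(
  rows=[
    [[-1,0,0],0,-1],
    [[-2.2,0,0],0,-1],
    [[-3.5,0,0],0,-1],
    [[-4.8,0,0],0,-1],
    [[-6,0,0],0,-1],
  ],
)

```text
time_s: 8.0
ee_pos: [0.5549, 0.2709, 0.4248]
tool_rot: [-180.0, -0.0, 179.0]
wrist_force: [-0.7, -1.2, -1.6]
grip_width: 0.0215
```

```bash
python3 -c "
from h import *
plan(.613,.2712,.2785)"; python3 w.py scene s5; python3 w.py wrist w5; python3 -c "
import cv2
p=cv2.imread('pics/s5.png')[60:210,250:400];q=cv2.imread('pics/w5.png')
cv2.imwrite('pics/s5c.png',cv2.resize(p,None,fx=4,fy=4,interpolation=3))"
```

```text
t 8.0 grasp [0.5548 0.2709 0.2778] rot [-1.7999e+02 -3.0000e-02  1.7899e+02] F [-0.7 -1.2 -1.6] w 0.0215
shift [-5.81  0.13 -0.07] turn -0.01 rows 1.4
```

View pics/s5c.png

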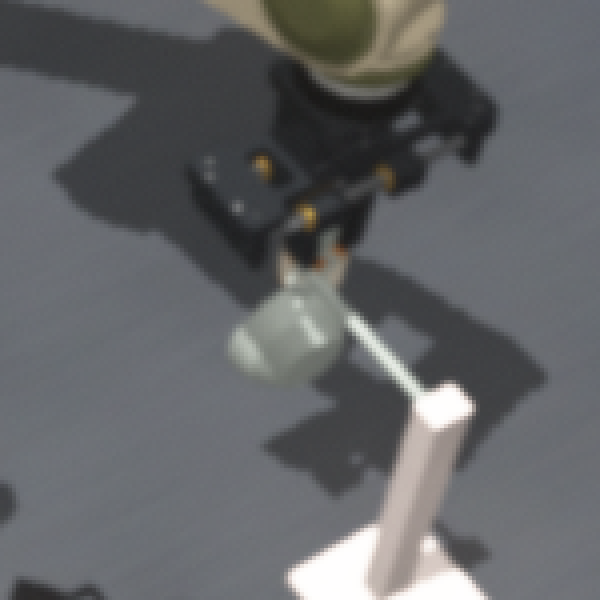

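View pics/w5.png

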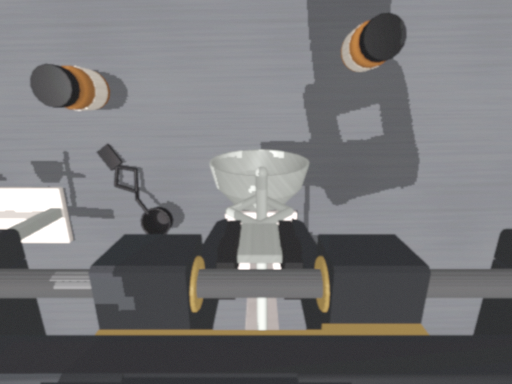

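The hook's tip now sticks out through the eye in the wrist view, at (262,180) and roughly centred. I'm continuing inward, then lowering.

>>> drive_tool(
  rows=[
    [[-1.2,0,0],0,-1],
    [[-2.5,0.1,0],0,-1],
    [[-3.8,0.1,0],0,-1],
    [[-5,0.1,0],0,-1],
    [[-5.8,0.1,0],0,-1],
  ],
)

```text
time_s: 8.52
ee_pos: [0.6123, 0.2709, 0.4249]
tool_rot: [-180.0, -0.0, 179.0]
wrist_force: [0.3, 0.3, -2.0]
grip_width: 0.0211
```

>>> drive_tool(
  rows=[
    [[0,0,0.4],0,-1],
    [[0,0,0.9],0,-1],
    [[0,0,1.3],0,-1],
    [[0,0,1.6],0,-1],
    [[0,0,1.6],0,-1],
  ],
)

```text
time_s: 8.93
ee_pos: [0.6112, 0.271, 0.4084]
tool_rot: [-180.0, -0.1, 179.0]
wrist_force: [0.1, 0.1, -1.9]
grip_width: 0.0211
```

```bash
python3 -c "
from h import *
plan(.613,.2712,.2596)"
```

```text
t 8.9333 grasp [0.611  0.2709 0.2614] rot [-1.7998e+02 -9.0000e-02  1.7901e+02] F [ 0.1  0.1 -1.9] w 0.0211
shift [-0.18  0.02  0.18] turn 0.01 rows 0.0
```

>>> drive_tool(
  rows=[
    [[0,0,0.15],0,-1],
    [[0,0,0.2],0,-1],
    [[0,0,0.2],0,-0.4],
    [[0,0,0.2],0,-0.3],
    [[0,0,0.2],0,-0.1],
  ],
)

```text
time_s: 9.35
ee_pos: [0.6117, 0.2708, 0.4077]
tool_rot: [180.0, 0.1, 179.0]
wrist_force: [0.8, -0.8, 0.2]
grip_width: 0.0357
```

>>> drive_tool(
  rows=[
    [[0,0,0.2],0,0.1],
    [[0,0,0.2],0,0.2],
    [[0,0,-1.5],0,0.2],
    [[0,0,-4],0,0.2],
    [[0,0,-7.5],0,0.5],
  ],
)

```text
time_s: 9.77
ee_pos: [0.6119, 0.2709, 0.4809]
tool_rot: [-179.9, -0.3, 179.0]
wrist_force: [0.1, 0.3, 0.1]
grip_width: 0.0577
```

```bash
python3 w.py wrist w6;python3 w.py top t6; python3 w.py scene s6; python3 -c "
from h import *
plan(.572,-.2098,.335)
for n in('w6','t6','s6'):
  P=np.load('pics/%s_P.npy'%n)
  def f(lo,hi,n):
    X=P[np.all((P>lo)&(P<hi),-1)]
    if len(X)<5: print(n,len(X));return
    c=X.mean(0);w=np.linalg.svd(X[:,:2]-c[:2],full_matrices=False)[2][0];print(n,len(X),c.round(4),X.min(0).round(4),X.max(0).round(4),np.degrees(np.arctan(w[1]/w[0])).round(1))
  f([.58,.24,.247],[.64,.31,.285],n+'tab')
  f([.58,.24,.268],[.64,.31,.285],n+'tabtop')
  f([.53,.25,.215],[.58,.29,.245],n+'arm')
"
```

```text
t 9.9167 grasp [0.6121 0.271  0.3381] rot [179.91   0.32 178.99] F [-0.9 -0.4 -0.3] w 0.0658
shift [  3.09 -48.12   0.22] turn -0.01 rows 11.5
w6tab 574 [0.6108 0.2726 0.2671] [0.608  0.2617 0.2471] [0.6158 0.2835 0.279 ] 88.7
w6tabtop 304 [0.612  0.2727 0.2751] [0.6096 0.262  0.2681] [0.6158 0.2835 0.279 ] 89.1
w6arm 575 [0.5538 0.2729 0.2373] [0.5301 0.2691 0.2328] [0.5798 0.2766 0.2449] -0.5
t6tab 0
t6tabtop 0
t6arm 6 [0.5767 0.2763 0.2282] [0.5732 0.2743 0.2255] [0.5798 0.2783 0.2306] 5.5
s6tab 44 [0.6145 0.2697 0.2611] [0.61   0.2603 0.2478] [0.6181 0.2828 0.2744] 85.8
s6tabtop 8 [0.6145 0.2705 0.2701] [0.6122 0.2627 0.2684] [0.6181 0.2778 0.2744] -87.8
s6arm 55 [0.5533 0.271  0.2294] [0.5302 0.2669 0.2217] [0.5792 0.2761 0.2395] -0.6
```

View pics/w6.png

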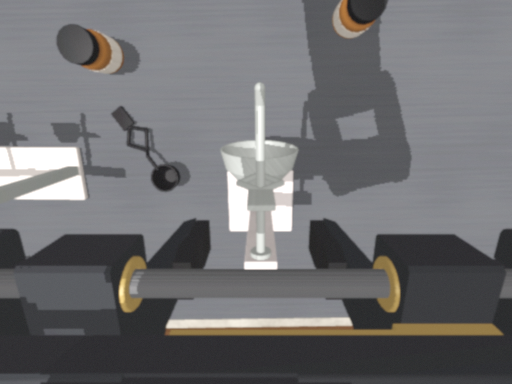

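The large scoop hangs on the hook at (260,170), with the arm running through its eye. Next is the medium scoop.

>>> drive_tool(
  rows=[
    [[0.4,-4,0],0,0.5],
    [[0.8,-8,0],0,0.5],
    [[1.2,-12,0],0,0.5],
    [[1.5,-16,0],0,0.5],
    [[1.8,-20,0],0,0.5],
  ],
)

```text
time_s: 10.33
ee_pos: [0.5896, 0.0695, 0.4811]
tool_rot: [180.0, -0.1, 179.0]
wrist_force: [0.1, 0.1, -1.0]
grip_width: 0.0662
```

>>> drive_tool(
  rows=[
    [[0.3,-4,0],0,0.5],
    [[0.6,-8,0],0,0.5],
    [[0.9,-12,0],0,0.5],
    [[1,-16,0],0,0.5],
    [[1.2,-20,0],0,0.5],
  ],
)

```text
time_s: 10.75
ee_pos: [0.5742, -0.1305, 0.4812]
tool_rot: [180.0, -0.1, 179.0]
wrist_force: [1.5, -1.0, 0.6]
grip_width: 0.0666
```

```bash
python3 -c "
from h import *
plan(.572,-.2096,.335)"
```

```text
t 10.75 grasp [ 0.574  -0.1304  0.3342] rot [ 1.7996e+02 -9.0000e-02  1.7899e+02] F [ 1.5 -1.   0.6] w 0.0666
shift [ 0.08 -7.92 -0.09] turn -0.01 rows 1.9
```

>>> drive_tool(
  rows=[
    [[0,-4,0],0,0.3],
    [[0,-7,0],0,0.1],
    [[0,-7.8,0],0,0],
    [[0,-7.8,1],0,0],
    [[0,-7.8,2.5],0,0],
  ],
)

```text
time_s: 11.17
ee_pos: [0.5732, -0.207, 0.457]
tool_rot: [-180.0, 0.1, 178.9]
wrist_force: [0.4, -0.1, -0.5]
grip_width: 0.044
```

```bash
python3 w.py wrist w7; python3 -c "
from h import *
plan(.572,-.2096,.2595)
P=np.load('pics/w7_P.npy')
def f(lo,hi,n):
    X=P[np.all((P>lo)&(P<hi),-1)]
    if len(X)<5: print(n,len(X));return
    c=X.mean(0);w=np.linalg.svd(X[:,:2]-c[:2],full_matrices=False)[2][0];print(n,len(X),c.round(4),X.min(0).round(4),X.max(0).round(4),np.degrees(np.arctan(w[1]/w[0])).round(1))
f([.555,-.23,.25],[.59,-.19,.285],'tab')
f([.555,-.23,.27],[.59,-.19,.285],'tabtop')
f([.585,-.24,.215],[.607,-.17,.237],'arm')
"
```

```text
t 11.2167 grasp [ 0.5727 -0.206   0.3061] rot [179.83  -0.26 178.97] F [ 0.7  0.1 -2.6] w 0.0439
shift [ 0.1  -0.33  4.66] turn -0.03 rows 1.1
tab 478 [ 0.5691 -0.2096  0.2603] [ 0.5666 -0.2205  0.2501] [ 0.5731 -0.1985  0.2659] 88.8
tabtop 0
arm 188 [ 0.5985 -0.21    0.2236] [ 0.5896 -0.214   0.221 ] [ 0.607  -0.2061  0.2258] -1.7
```

View pics/w7.png

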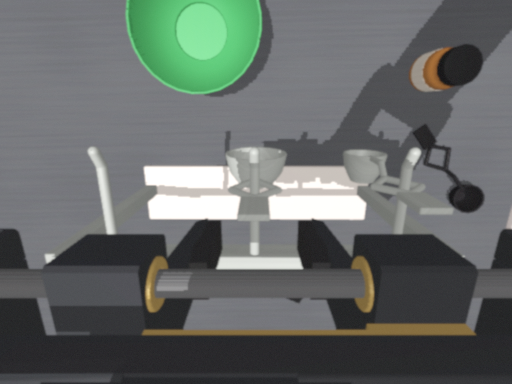

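The medium scoop's tab is at (255,207), its bowl at (256,165), centred between the open fingers.

>>> drive_tool(
  rows=[
    [[0.2,-0.3,0.5],0,0],
    [[0.2,-0.3,1.8],0,0],
    [[0.2,-0.3,3.2],0,0],
    [[0.2,-0.3,4.4],0,0],
    [[0.2,-0.3,4.6],0,0],
  ],
  force=25,
)

```text
time_s: 11.63
ee_pos: [0.5712, -0.2091, 0.4094]
tool_rot: [179.9, -0.2, 179.0]
wrist_force: [0.4, -0.5, -0.7]
grip_width: 0.0438
```

```bash
python3 -c "
from h import *
plan(.571,-.2096,.2595)"
```

```text
t 11.6333 grasp [ 0.5707 -0.2088  0.2624] rot [ 1.7990e+02 -1.7000e-01  1.7903e+02] F [ 0.4 -0.5 -0.7] w 0.0438
shift [ 0.01 -0.05  0.29] turn 0.03 rows 0.1
```

>>> drive_tool(
  rows=[
    [[0,0,0.2],0,-0.2],
    [[0,0,0.2],0,-0.5],
    [[0,0,0.2],0,-0.8],
    [[0,0,0.2],0,-1],
    [[0,0,0.2],0,-1],
  ],
)

```text
time_s: 12.05
ee_pos: [0.5713, -0.2097, 0.4103]
tool_rot: [-179.9, 0.1, 179.0]
wrist_force: [0.3, -2.1, 3.4]
grip_width: 0.0215
```

>>> drive_tool(
  rows=[
    [[0,0,0],0,-1],
    [[0,0,0],0,-1],
    [[0,0,0],0,-1],
    [[0,0,0],0,-1],
    [[0,0,0],0,-1],
  ],
  force=35,
)

```text
time_s: 12.47
ee_pos: [0.5713, -0.2097, 0.4101]
tool_rot: [-179.9, 0.1, 179.0]
wrist_force: [0.5, -2.8, 5.7]
grip_width: 0.0214
```

```bash
python3 -c "
from h import *
plan(.571,-.2096,.2785)"
```

```text
t 12.4667 grasp [ 0.5715 -0.2099  0.2631] rot [-1.7992e+02  1.0000e-01  1.7898e+02] F [ 0.5 -2.8  5.7] w 0.0214
shift [ 0.02  0.01 -1.54] turn -0.02 rows 0.4
```

>>> drive_tool(
  rows=[
    [[0,0,-0.4],0,-1],
    [[0,0,-0.8],0,-1],
    [[0,0,-1.2],0,-1],
    [[0,0,-1.6],0,-1],
    [[0,0,-1.8],0,-1],
  ],
)

```text
time_s: 12.88
ee_pos: [0.5713, -0.2094, 0.4277]
tool_rot: [180.0, 0.0, 179.0]
wrist_force: [-0.5, 0.7, -0.9]
grip_width: 0.0213
```

>>> drive_tool(
  rows=[
    [[0.8,0,0],0,-1],
    [[2,0,0],0,-1],
    [[3.5,0,0],0,-1],
    [[5,0,0],0,-1],
    [[6.5,0,0],0,-1],
  ],
)

```text
time_s: 13.3
ee_pos: [0.505, -0.2081, 0.427]
tool_rot: [180.0, -0.0, 179.0]
wrist_force: [-0.2, 0.4, -1.3]
grip_width: 0.0213
```

>>> drive_tool(
  rows=[
    [[1.5,0,0],0,-1],
    [[3,0,0],0,-1],
    [[4.5,0,-1.5],0,-1],
    [[6,1,-3.5],0,-1],
    [[6.5,3,-5],0,-1],
  ],
)

```text
time_s: 13.72
ee_pos: [0.4399, -0.1778, 0.4781]
tool_rot: [-180.0, -0.0, 178.8]
wrist_force: [0.4, 0.5, -0.7]
grip_width: 0.0212
```

```bash
python3 -c "
from h import *
plan(.44,.2725,.335)"
```

```text
t 13.7167 grasp [ 0.4398 -0.1779  0.3311] rot [-1.7998e+02 -3.0000e-02  1.7884e+02] F [ 0.4  0.5 -0.7] w 0.0212
shift [ 0.91 45.02 -0.41] turn -0.16 rows 10.8
```

>>> drive_tool(
  rows=[
    [[0.1,3,-0.3],0,-1],
    [[0.2,6.5,-0.3],0,-1],
    [[0.2,10,-0.3],0,-1],
    [[0.3,13.5,-0.3],0,-1],
    [[0.4,17,-0.3],0,-1],
  ],
)

```text
time_s: 14.13
ee_pos: [0.4397, -0.0056, 0.4802]
tool_rot: [180.0, -0.0, 179.0]
wrist_force: [0.1, 0.9, -1.4]
grip_width: 0.0213
```

>>> drive_tool(
  rows=[
    [[0.1,3.5,0],0,-1],
    [[0.2,7,0],0,-1],
    [[0.3,10.5,0],0,-1],
    [[0.4,14,0],0,-1],
    [[0.5,17.5,0],0,-1],
  ],
)

```text
time_s: 14.55
ee_pos: [0.4379, 0.1694, 0.4802]
tool_rot: [-180.0, -0.0, 179.0]
wrist_force: [1.5, -0.7, -2.0]
grip_width: 0.0209
```

>>> drive_tool(
  rows=[
    [[0,3.5,0],0,-1],
    [[0,7,0],0,-1],
    [[0,9.5,0],0,-1],
    [[0,10,0.5],0,-1],
    [[0,10,1.5],0,-1],
  ],
)

```text
time_s: 14.97
ee_pos: [0.44, 0.2689, 0.4654]
tool_rot: [180.0, 0.1, 179.1]
wrist_force: [0.2, -0.8, -1.3]
grip_width: 0.0211
```

```bash
python3 -c "
from h import *
plan(.445,.2728,.282)"
```

```text
t 14.9667 grasp [0.4402 0.269  0.3184] rot [1.7997e+02 7.0000e-02 1.7914e+02] F [ 0.2 -0.8 -1.3] w 0.0211
shift [-0.49  0.39  3.64] turn 0.14 rows 0.9
```

>>> drive_tool(
  rows=[
    [[0,0.3,1],0,-1],
    [[0,0.35,2],0,-1],
    [[0,0.35,3],0,-1],
    [[0,0.35,3.6],0,-1],
    [[-0.5,0.35,3.6],0,-1],
  ],
)

```text
time_s: 15.38
ee_pos: [0.4453, 0.2707, 0.4279]
tool_rot: [-179.9, -0.2, 179.0]
wrist_force: [0.0, -0.1, -0.9]
grip_width: 0.0214
```

>>> drive_tool(
  rows=[
    [[-1,0,0],0,-1],
    [[-2,0,0],0,-1],
    [[-3.3,0,0],0,-1],
    [[-4.6,0,0],0,-1],
    [[-5,0,0],0,-1],
  ],
)

```text
time_s: 15.8
ee_pos: [0.4979, 0.2699, 0.4293]
tool_rot: [180.0, 0.1, 178.9]
wrist_force: [-0.2, -0.2, -1.2]
grip_width: 0.0215
```

```bash
python3 w.py wrist w8; python3 -c "
from h import *
plan(.565,.2717,.282)"
```

```text
t 15.85 grasp [0.4978 0.27   0.2821] rot [1.8000e+02 4.0000e-02 1.7892e+02] F [-0.1  0.2 -2.3] w 0.0213
shift [-6.73  0.3   0.01] turn -0.08 rows 1.6
```

View pics/w8.png

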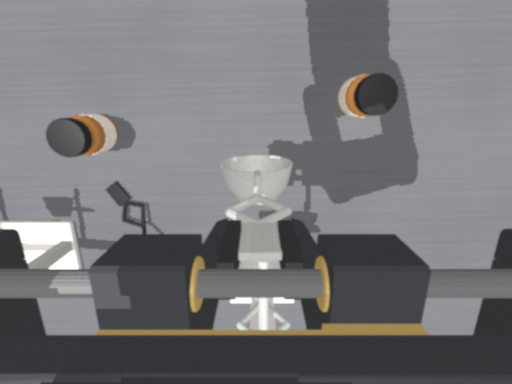

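The medium scoop is held with its eye at (258,205), lined up with the hook (263,300) to about 2 mm. I'm nudging it sideways and passing the tip.

>>> drive_tool(
  rows=[
    [[-0.8,0.3,0],0,-1],
    [[-2.2,0.3,0],0,-1],
    [[-3.6,0.3,0],0,-1],
    [[-5,0.3,0],0,-1],
    [[-6.6,0.3,0],0,-1],
  ],
)

```text
time_s: 16.27
ee_pos: [0.5622, 0.2725, 0.4296]
tool_rot: [180.0, 0.0, 179.0]
wrist_force: [-0.8, -0.8, -1.5]
grip_width: 0.0208
```

```bash
python3 w.py wrist w9; python3 w.py scene s9; python3 -c "
import cv2
p=cv2.imread('pics/s9.png')[60:210,250:400]
cv2.imwrite('pics/s9c.png',cv2.resize(p,None,fx=4,fy=4,interpolation=3))
from h import *
plan(.568,.2717,.264)
P=np.load('pics/w9_P.npy')
def f(lo,hi,n):
    X=P[np.all((P>lo)&(P<hi),-1)]
    if len(X)<5: print(n,len(X));return
    c=X.mean(0);print(n,len(X),c.round(4),X.min(0).round(4),X.max(0).round(4))
f([.60,.26,.225],[.625,.285,.285],'largetab')
"
```

```text
t 16.3667 grasp [0.5632 0.2721 0.2816] rot [-179.99    0.    178.95] F [-0.9  0.2 -2.2] w 0.0214
shift [-0.48 -0.03  1.76] turn -0.05 rows 0.4
largetab 752 [0.611  0.2716 0.2565] [0.6025 0.2605 0.225 ] [0.6171 0.2833 0.2686]
```

View pics/s9c.png

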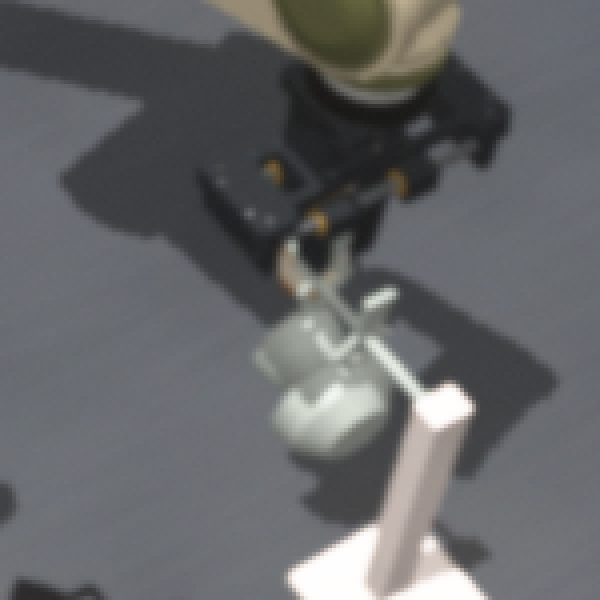

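View pics/w9.png

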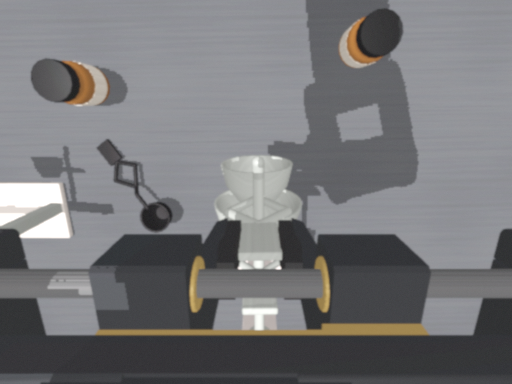

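>>> drive_tool(
  rows=[
    [[0,0,0.4],0,-1],
    [[0,0,0.8],0,-1],
    [[0,0,1.2],0,-1],
    [[0,0,1.6],0,-1],
    [[0,0,1.6],0,-1],
  ],
)

```text
time_s: 16.78
ee_pos: [0.5613, 0.2723, 0.4124]
tool_rot: [-180.0, -0.1, 179.0]
wrist_force: [0.4, 0.8, -1.0]
grip_width: 0.0215
```

```bash
python3 -c "
from h import *
plan(.592,.2715,.2655)"
```

```text
t 16.7833 grasp [0.561  0.2723 0.2654] rot [-1.7998e+02 -9.0000e-02  1.7901e+02] F [ 0.4  0.8 -1. ] w 0.0215
shift [-3.07 -0.03 -0.02] turn 0.01 rows 0.7
```

>>> drive_tool(
  rows=[
    [[-0.5,0,0],0,-1],
    [[-1.2,0,0],0,-1],
    [[-2,0,0],0,-1],
    [[-2.6,0,0],0,-1],
    [[-3,0,0],0,-1],
  ],
)

```text
time_s: 17.2
ee_pos: [0.5928, 0.2715, 0.413]
tool_rot: [-180.0, 0.0, 179.0]
wrist_force: [0.1, 0.2, -2.1]
grip_width: 0.0213
```

>>> drive_tool(
  rows=[
    [[0,0,0],0,-1],
    [[0,0,0.1],0,-1],
    [[0,0,0.2],0,-1],
    [[0,0,0.2],0,-1],
    [[0,0,0.2],0,-1],
  ],
)

```text
time_s: 17.62
ee_pos: [0.5915, 0.2718, 0.4113]
tool_rot: [-180.0, -0.0, 179.0]
wrist_force: [0.2, 0.2, -1.3]
grip_width: 0.0216
```

```bash
python3 w.py wrist w10; python3 w.py scene s10; python3 -c "
import cv2
p=cv2.imread('pics/s10.png')[60:210,250:400]
cv2.imwrite('pics/s10c.png',cv2.resize(p,None,fx=4,fy=4,interpolation=3))
from h import *
plan(.592,.2715,.2635)
for n in('w10','s10'):
  P=np.load('pics/%s_P.npy'%n)
  def f(lo,hi,n):
    X=P[np.all((P>lo)&(P<hi),-1)]
    if len(X)<5: print(n,len(X));return
    c=X.mean(0);print(n,len(X),c.round(4),X.min(0).round(4),X.max(0).round(4))
  f([.60,.26,.245],[.64,.285,.285],'largetab')
"
```

```text
t 17.7167 grasp [0.5916 0.2717 0.2644] rot [-180.    0.  179.] F [-0.1 -0.2 -2.3] w 0.0212
shift [-0.04 -0.02  0.09] turn -0.0 rows 0.0
largetab 300 [0.6075 0.2721 0.2504] [0.6003 0.261  0.2463] [0.609  0.283  0.2637]
largetab 57 [0.6121 0.2717 0.2606] [0.6011 0.2602 0.2454] [0.6169 0.2846 0.2805]
```

View pics/s10c.png

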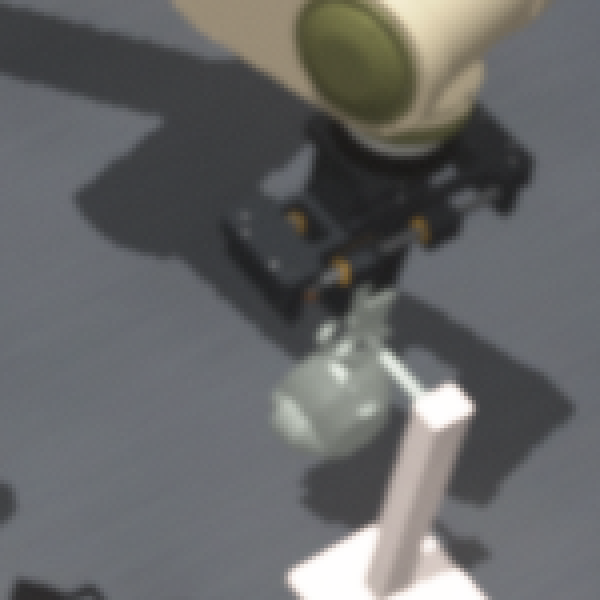

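View pics/w10.png

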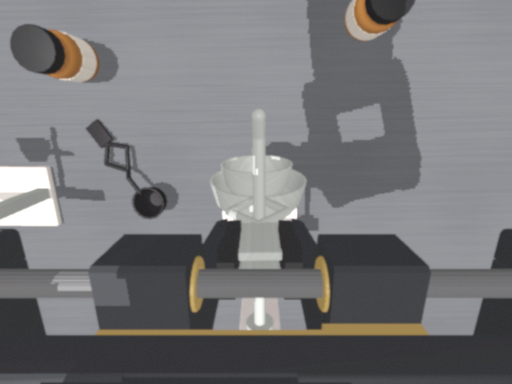

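The medium bowl sits inside the large one at wrist (258,180). I'm releasing it.

>>> drive_tool(
  rows=[
    [[0,0,0.1],0,-1],
    [[0,0,0.1],0,-0.4],
    [[0,0,0.1],0,-0.35],
    [[0,0,0.1],0,-0.2],
    [[0,0,0.1],0,0],
  ],
)

```text
time_s: 18.13
ee_pos: [0.5917, 0.2717, 0.4104]
tool_rot: [-180.0, 0.0, 179.0]
wrist_force: [-0.2, 0.2, -0.4]
grip_width: 0.04
```

>>> drive_tool(
  rows=[
    [[0,0,0.1],0,0.1],
    [[0,0,0.1],0,0.1],
    [[0,0,-1.5],0,0.1],
    [[0,0,-4],0,0.2],
    [[0,0,-7.5],0,0.4],
  ],
)

```text
time_s: 18.55
ee_pos: [0.592, 0.2717, 0.4839]
tool_rot: [-179.9, -0.3, 179.0]
wrist_force: [0.2, -0.3, 0.5]
grip_width: 0.0573
```

```bash
python3 w.py wrist w11; python3 w.py scene s11; python3 -c "
import cv2
p=cv2.imread('pics/s11.png')[60:210,250:400]
cv2.imwrite('pics/s11c.png',cv2.resize(p,None,fx=4,fy=4,interpolation=3))
from h import *
plan(.57,-.0897,.335)
for n in('w11','s11'):
  P=np.load('pics/%s_P.npy'%n)
  def f(lo,hi,n):
    X=P[np.all((P>lo)&(P<hi),-1)]
    if len(X)<5: print(n,len(X));return
    c=X.mean(0);print(n,len(X),c.round(4),X.min(0).round(4),X.max(0).round(4))
  f([.603,.25,.25],[.64,.295,.285],'largetab')
  f([.575,.25,.25],[.602,.295,.285],'medtab')
"
```

```text
t 18.65 grasp [0.5924 0.272  0.3441] rot [179.85   0.56 178.99] F [-0.8  1.2  0.5] w 0.0616
shift [  1.47 -36.16   0.8 ] turn -0.01 rows 8.7
largetab 573 [0.611  0.2727 0.268 ] [0.6084 0.2617 0.25  ] [0.6162 0.2837 0.2793]
medtab 494 [0.5917 0.2725 0.2684] [0.5898 0.2616 0.2502] [0.5957 0.2835 0.2788]
largetab 40 [0.6146 0.2702 0.2623] [0.6113 0.2587 0.2503] [0.6175 0.2819 0.2726]
medtab 37 [0.5953 0.2697 0.2633] [0.5923 0.2591 0.2506] [0.5975 0.2813 0.2731]
```

View pics/w11.png

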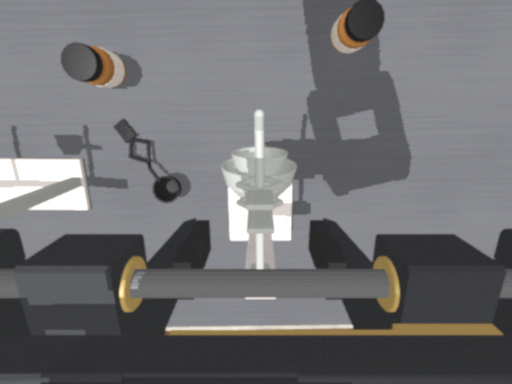

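Both scoops hang nested at (258,180), with the tabs 19 mm apart and level. Next is the small one.

>>> drive_tool(
  rows=[
    [[0.2,-4,0],0,0.4],
    [[0.4,-8,0.3],0,0.4],
    [[0.6,-12,0.5],0,0.3],
    [[0.8,-16,0.5],0,0.2],
    [[1,-20,0.5],0,0],
  ],
)

```text
time_s: 19.07
ee_pos: [0.5776, 0.0703, 0.4798]
tool_rot: [-180.0, -0.0, 179.0]
wrist_force: [1.0, -0.1, 0.5]
grip_width: 0.0482
```

>>> drive_tool(
  rows=[
    [[0.2,-4,0],0,0],
    [[0.4,-8,0],0,0],
    [[0.5,-12,0],0,0],
    [[0.5,-15,0],0,0],
    [[0.5,-16,0],0,0],
  ],
)

```text
time_s: 19.48
ee_pos: [0.5701, -0.0918, 0.4796]
tool_rot: [-180.0, -0.0, 178.8]
wrist_force: [-0.1, 0.2, -0.7]
grip_width: 0.0442
```

>>> drive_tool(
  rows=[
    [[0,0,0.5],0,0],
    [[0,0,1.2],0,0],
    [[0,0,1.8],0,0],
    [[0,0,2],0,0],
    [[0,0,2],0,0],
  ],
)

```text
time_s: 19.9
ee_pos: [0.5705, -0.0866, 0.4594]
tool_rot: [180.0, -0.1, 179.1]
wrist_force: [0.5, -0.5, 0.0]
grip_width: 0.0442
```

```bash
python3 w.py wrist w12; python3 -c "
from h import *
plan(.570,-.0897,.2615)
P=np.load('pics/w12_P.npy')
def f(lo,hi,n):
    X=P[np.all((P>lo)&(P<hi),-1)]
    if len(X)<5: print(n,len(X));return
    c=X.mean(0);w=np.linalg.svd(X[:,:2]-c[:2],full_matrices=False)[2][0];print(n,len(X),c.round(4),X.min(0).round(4),X.max(0).round(4),np.degrees(np.arctan(w[1]/w[0])).round(1))
f([.555,-.11,.25],[.59,-.07,.285],'tab')
"
```

```text
t 19.95 grasp [ 0.5704 -0.0868  0.313 ] rot [ 1.7998e+02 -3.0000e-02  1.7909e+02] F [-0.9  0.1 -0.4] w 0.0443
shift [ 0.04 -0.29  5.15] turn 0.09 rows 1.2
tab 520 [ 0.5679 -0.0908  0.2634] [ 0.5662 -0.1019  0.2501] [ 0.572  -0.0799  0.2703] 88.7
```

View pics/w12.png

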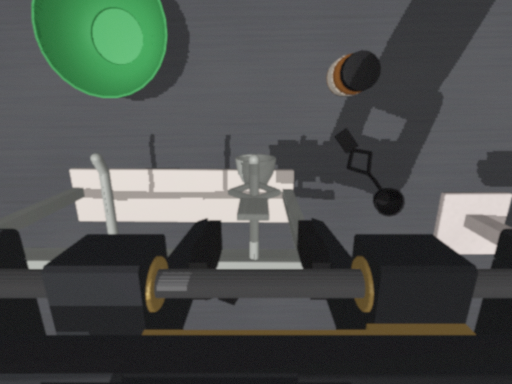

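The small steel scoop's tab is at (253,207) and its bowl at (255,170). The black lookalike lies on the bench at (370,180).

>>> drive_tool(
  rows=[
    [[0.1,-0.4,0.8],0,0],
    [[0.1,-0.4,2.2],0,0],
    [[0.1,-0.4,3.6],0,0],
    [[0.1,-0.4,4.8],0,0],
    [[0.1,-0.4,5.1],0,0],
  ],
  force=25,
)

```text
time_s: 20.37
ee_pos: [0.5692, -0.0919, 0.4071]
tool_rot: [179.9, -0.2, 179.0]
wrist_force: [0.3, -0.0, 0.0]
grip_width: 0.0437
```

```bash
python3 -c "
from h import *
plan(.5695,-.0906,.2615)"
```

```text
t 20.3667 grasp [ 0.5687 -0.0917  0.2601] rot [ 1.7994e+02 -1.7000e-01  1.7900e+02] F [ 0.3 -0.   0. ] w 0.0437
shift [-0.03  0.13 -0.14] turn 0.0 rows 0.0
```

>>> drive_tool(
  rows=[
    [[0,0.1,-0.1],0,-0.2],
    [[0,0.1,-0.1],0,-0.5],
    [[0,0.1,-0.1],0,-0.8],
    [[0,0.1,-0.1],0,-1],
    [[0,0.1,-0.1],0,-1],
  ],
)

```text
time_s: 20.78
ee_pos: [0.5693, -0.091, 0.411]
tool_rot: [-180.0, 0.1, 179.0]
wrist_force: [-0.3, 0.6, 2.6]
grip_width: 0.0214
```

>>> drive_tool(
  rows=[
    [[0,0,0],0,-1],
    [[0,0,0],0,-1],
    [[0,0,0],0,-1],
    [[0,0,0],0,-1],
    [[0,0,0],0,-1],
  ],
  force=35,
)

```text
time_s: 21.2
ee_pos: [0.5693, -0.091, 0.4108]
tool_rot: [-180.0, 0.1, 179.0]
wrist_force: [-0.2, -0.1, 5.5]
grip_width: 0.0211
```

```bash
python3 -c "
from h import *
plan(.571,-.2096,.2785)"
```

```text
t 21.2 grasp [ 0.5695 -0.091   0.2638] rot [-1.7998e+02  7.0000e-02  1.7899e+02] F [-0.2 -0.1  5.5] w 0.0211
shift [ -0.38 -11.86  -1.46] turn -0.01 rows 2.8
```

>>> drive_tool(
  rows=[
    [[0,0,-0.4],0,-1],
    [[0,0,-0.8],0,-1],
    [[0,0,-1.2],0,-1],
    [[0,0,-1.6],0,-1],
    [[0,0,-1.8],0,-1],
  ],
)

```text
time_s: 21.62
ee_pos: [0.5694, -0.091, 0.4288]
tool_rot: [-180.0, 0.0, 179.0]
wrist_force: [0.2, 0.6, -1.2]
grip_width: 0.0212
```

```bash
python3 -c "
from h import *
plan(.571,-.2096,.2785)"
```

```text
t 21.6167 grasp [ 0.5694 -0.091   0.2818] rot [-1.7999e+02  2.0000e-02  1.7899e+02] F [ 0.2  0.6 -1.2] w 0.0212
shift [ -0.37 -11.86   0.33] turn -0.01 rows 2.8
```

>>> drive_tool(
  rows=[
    [[0.8,0,0],0,-1],
    [[2,0,0],0,-1],
    [[3.5,0,0],0,-1],
    [[5,0,0],0,-1],
    [[6.5,0,0],0,-1],
  ],
)

```text
time_s: 22.03
ee_pos: [0.5031, -0.0896, 0.428]
tool_rot: [180.0, -0.0, 179.0]
wrist_force: [1.0, -0.8, -0.8]
grip_width: 0.0212
```

>>> drive_tool(
  rows=[
    [[1.5,0,0],0,-1],
    [[3,0,0],0,-1],
    [[4.5,0,-1.5],0,-1],
    [[6,1,-3.5],0,-1],
    [[6.5,3,-5],0,-1],
  ],
)

```text
time_s: 22.45
ee_pos: [0.438, -0.0592, 0.4792]
tool_rot: [-180.0, -0.0, 178.8]
wrist_force: [0.5, 0.2, -0.3]
grip_width: 0.0213
```

>>> drive_tool(
  rows=[
    [[0.1,3,-0.3],0,-1],
    [[0.2,6.5,-0.3],0,-1],
    [[0.2,10,-0.3],0,-1],
    [[0.3,13.5,-0.3],0,-1],
    [[0.4,17,-0.3],0,-1],
  ],
)

```text
time_s: 22.87
ee_pos: [0.4379, 0.1129, 0.4812]
tool_rot: [-180.0, 0.0, 179.0]
wrist_force: [0.5, 0.2, -0.8]
grip_width: 0.0213
```

```bash
python3 -c "
from h import *
plan(.445,.2728,.335)"
```

```text
t 22.8667 grasp [0.4379 0.1128 0.3342] rot [-180.      0.    178.97] F [ 0.5  0.2 -0.8] w 0.0213
shift [-0.43 16.   -0.08] turn -0.03 rows 3.8
```

>>> drive_tool(
  rows=[
    [[0,3.5,0],0,-1],
    [[0,7,0],0,-1],
    [[0,10.5,0],0,-1],
    [[0,13.5,0],0,-1],
    [[0,15.6,0],0,-1],
  ],
)

```text
time_s: 23.28
ee_pos: [0.4407, 0.2695, 0.481]
tool_rot: [180.0, -0.0, 179.1]
wrist_force: [0.6, 0.7, -0.5]
grip_width: 0.0215
```

>>> drive_tool(
  rows=[
    [[0,0,0.6],0,-1],
    [[0,0,1.8],0,-1],
    [[0,0,3.2],0,-1],
    [[0,0,4.6],0,-1],
    [[0,0,5.1],0,-1],
  ],
)

```text
time_s: 23.7
ee_pos: [0.4412, 0.2665, 0.4282]
tool_rot: [-179.9, -0.2, 179.0]
wrist_force: [-0.0, 0.2, -1.2]
grip_width: 0.0208
```

```bash
python3 -c "
from h import *
plan(.495,.2723,.283)"
```

```text
t 23.7 grasp [0.4407 0.2663 0.2812] rot [-179.92   -0.19  178.97] F [-0.   0.2 -1.2] w 0.0208
shift [-5.37  0.68 -0.2 ] turn -0.03 rows 1.3
```

>>> drive_tool(
  rows=[
    [[0,0.6,-0.1],0,-1],
    [[-1.5,0.65,-0.1],0,-1],
    [[-3,0.65,-0.1],0,-1],
    [[-4.5,0.65,-0.1],0,-1],
    [[-5.4,0.65,-0.1],0,-1],
  ],
)

```text
time_s: 24.12
ee_pos: [0.4968, 0.2727, 0.432]
tool_rot: [180.0, 0.1, 179.0]
wrist_force: [-0.4, 0.2, -2.0]
grip_width: 0.0209
```

```bash
python3 w.py wrist w13; python3 -c "
from h import *
plan(.552,.2719,.283)"
```

```text
t 24.1667 grasp [0.4979 0.2726 0.2846] rot [1.7999e+02 8.0000e-02 1.7893e+02] F [-0.2 -1.2 -1.4] w 0.0211
shift [-5.43  0.04  0.17] turn -0.07 rows 1.3
```

View pics/w13.png

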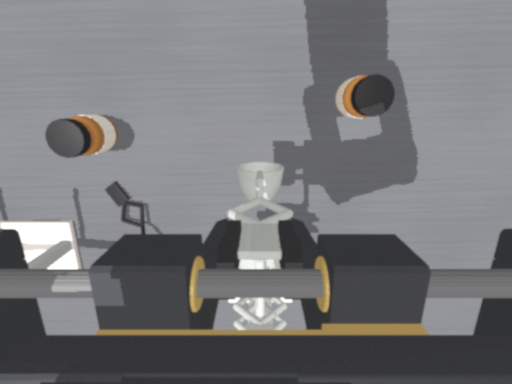

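>>> drive_tool(
  rows=[
    [[-1,0,0.1],0,-1],
    [[-2.2,0,0.1],0,-1],
    [[-3.5,0,0.1],0,-1],
    [[-4.7,0,0.1],0,-1],
    [[-5.2,0,0.1],0,-1],
  ],
)

```text
time_s: 24.58
ee_pos: [0.5487, 0.2718, 0.4302]
tool_rot: [180.0, 0.0, 179.0]
wrist_force: [0.1, -0.4, -0.7]
grip_width: 0.0213
```

```bash
python3 w.py wrist w14; python3 w.py scene s14; python3 -c "
import cv2
p=cv2.imread('pics/s14.png')[60:210,250:400]
cv2.imwrite('pics/s14c.png',cv2.resize(p,None,fx=4,fy=4,interpolation=3))
from h import *
plan(.551,.2719,.266)
P=np.load('pics/w14_P.npy')
def f(lo,hi,n):
    X=P[np.all((P>lo)&(P<hi),-1)]
    if len(X)<5: print(n,len(X));return
    c=X.mean(0);print(n,len(X),c.round(4),X.min(0).round(4),X.max(0).round(4))
f([.58,.26,.24],[.602,.285,.285],'medtab')
f([.602,.26,.24],[.625,.285,.285],'largetab')
"
```

```text
t 24.6833 grasp [0.548  0.2719 0.283 ] rot [-1.7999e+02 -2.0000e-02  1.7897e+02] F [ 0.9  1.3 -0.3] w 0.0209
shift [-0.29  0.01  1.7 ] turn -0.03 rows 0.4
medtab 285 [0.5913 0.2719 0.2676] [0.5885 0.2612 0.2658] [0.5946 0.2828 0.2692]
largetab 802 [0.6089 0.272  0.2611] [0.6069 0.2611 0.25  ] [0.6131 0.283  0.269 ]
```

View pics/s14c.png

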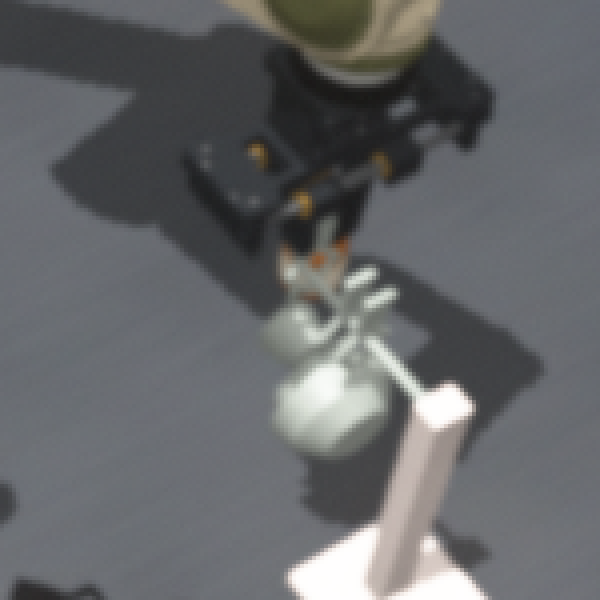

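View pics/w14.png

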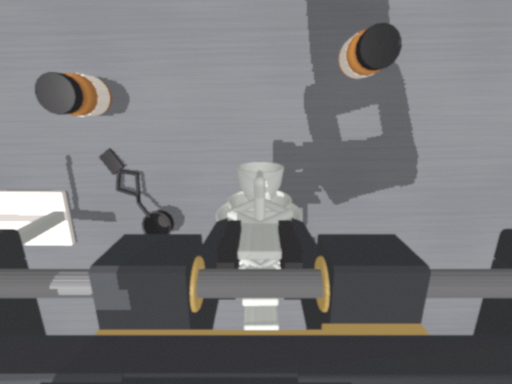

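>>> drive_tool(
  rows=[
    [[0,0,0.4],0,-1],
    [[0,0,0.8],0,-1],
    [[0,0,1.2],0,-1],
    [[0,0,1.55],0,-1],
    [[0,0,1.55],0,-1],
  ],
)

```text
time_s: 25.1
ee_pos: [0.5474, 0.272, 0.4138]
tool_rot: [-180.0, -0.1, 179.0]
wrist_force: [0.2, -0.3, -0.9]
grip_width: 0.0214
```

```bash
python3 -c "
from h import *
plan(.573,.2719,.266)"
```

```text
t 25.1 grasp [0.5472 0.272  0.2668] rot [-1.7997e+02 -9.0000e-02  1.7900e+02] F [ 0.2 -0.3 -0.9] w 0.0214
shift [-2.56  0.03  0.08] turn -0.0 rows 0.6
```

>>> drive_tool(
  rows=[
    [[-0.5,0,0],0,-1],
    [[-1.1,0,0],0,-1],
    [[-1.7,0,0],0,-1],
    [[-2.2,0,0],0,-1],
    [[-2.5,0,0],0,-1],
  ],
)

```text
time_s: 25.52
ee_pos: [0.5736, 0.2714, 0.4146]
tool_rot: [-180.0, 0.0, 179.0]
wrist_force: [-1.0, 0.4, -1.3]
grip_width: 0.0213
```

>>> drive_tool(
  rows=[
    [[0,0,0],0,-1],
    [[0,0,0.1],0,-1],
    [[0,0,0.2],0,-1],
    [[0,0,0.2],0,-1],
    [[0,0,0.2],0,-1],
  ],
)

```text
time_s: 25.93
ee_pos: [0.5725, 0.2716, 0.4128]
tool_rot: [-180.0, -0.0, 179.0]
wrist_force: [-1.0, 0.2, -1.2]
grip_width: 0.021
```

```bash
python3 w.py wrist w15; python3 -c "
from h import *
plan(.573,.2719,.264)
P=np.load('pics/w15_P.npy')
def f(lo,hi,n):
    X=P[np.all((P>lo)&(P<hi),-1)]
    if len(X)<5: print(n,len(X));return
    c=X.mean(0);print(n,len(X),c.round(4),X.min(0).round(4),X.max(0).round(4))
f([.58,.26,.24],[.602,.285,.285],'medtab')
f([.602,.26,.24],[.625,.285,.285],'largetab')
"
```

```text
t 25.9833 grasp [0.5726 0.2716 0.2658] rot [-180.    0.  179.] F [ 0.   0.4 -0.9] w 0.0213
shift [-0.04  0.03  0.18] turn 0.0 rows 0.0
medtab 346 [0.5883 0.272  0.2518] [0.58   0.2607 0.2464] [0.5897 0.2833 0.269 ]
largetab 893 [0.6094 0.2722 0.2637] [0.6067 0.2611 0.2555] [0.6141 0.2831 0.2693]
```

View pics/w15.png

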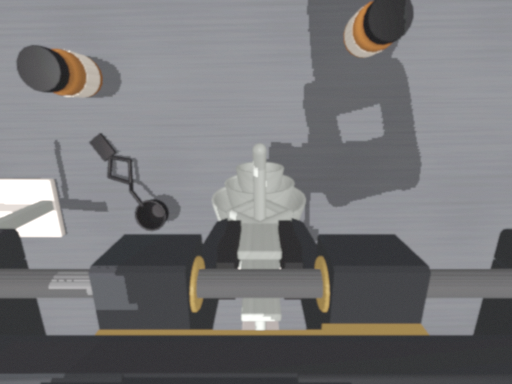

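The three bowls are nested around (258,190). I'm lowering the last 1.5 mm and letting go.

>>> drive_tool(
  rows=[
    [[0,0,0.15],0,-1],
    [[0,0,0.15],0,-0.4],
    [[0,0,0.15],0,-0.35],
    [[0,0,0.15],0,-0.2],
    [[0,0,0.15],0,0],
  ],
)

```text
time_s: 26.4
ee_pos: [0.5727, 0.2715, 0.4114]
tool_rot: [180.0, 0.0, 179.0]
wrist_force: [-0.3, 0.1, -0.9]
grip_width: 0.0397
```

>>> drive_tool(
  rows=[
    [[0,0,0.1],0,0.1],
    [[0,0,0.1],0,0.1],
    [[0,0,-1.5],0,0.1],
    [[0,0,-4],0,0.2],
    [[0,0,-7.5],0,0.4],
  ],
)

```text
time_s: 26.82
ee_pos: [0.5729, 0.2716, 0.4849]
tool_rot: [-179.9, -0.3, 179.0]
wrist_force: [-0.1, -0.7, 0.1]
grip_width: 0.0576
```

>>> drive_tool(
  rows=[
    [[2,0,0],0,0.4],
    [[4,0,0],0,0.4],
    [[6,0,0],0,0.4],
    [[6,0,0],0,0.4],
    [[6,0,0],0,0.4],
  ],
)

```text
time_s: 27.23
ee_pos: [0.5123, 0.2727, 0.4869]
tool_rot: [180.0, 0.1, 179.0]
wrist_force: [1.3, -0.6, 0.6]
grip_width: 0.0615
```

>>> drive_tool(
  rows=[
    [[0,0,0],0,0.4],
    [[0,0,0],0,0.4],
    [[0,0,0],0,0.4],
    [[0,0,0],0,0.4],
    [[0,0,0],0,0.4],
  ],
)

```text
time_s: 27.65
ee_pos: [0.5132, 0.2725, 0.486]
tool_rot: [-180.0, -0.0, 179.0]
wrist_force: [-0.6, -0.4, 0.3]
grip_width: 0.0616
```

```bash
cat > chk.py <<'E'
import sys
from h import *
for n in sys.argv[1:]:
  P=np.load('pics/%s_P.npy'%n)
  def f(lo,hi,n):
    X=P[np.all((P>lo)&(P<hi),-1)]
    if len(X)<5: print(n,len(X));return
    c=X.mean(0);print(n,len(X),c.round(4),X.min(0).round(4),X.max(0).round(4))
  f([.602,.25,.248],[.64,.295,.285],n+'large')
  f([.583,.25,.248],[.602,.295,.285],n+'med')
  f([.562,.25,.248],[.583,.295,.285],n+'small')
E
python3 w.py wrist w16; python3 w.py scene s16;python3 w.py top t16; python3 -c "
import cv2
p=cv2.imread('pics/s16.png')[60:210,250:400]
cv2.imwrite('pics/s16c.png',cv2.resize(p,None,fx=4,fy=4,interpolation=3))
from h import *
plan(.573,.2719,.264)
"; python3 chk.py w16 s16 t16
```

```text
t 27.8 grasp [0.5129 0.2726 0.3392] rot [-180.     -0.    178.99] F [-0.4 -0.1  0.3] w 0.0618
shift [-6.01  0.04  7.52] turn -0.01 rows 1.8
w16large 415 [0.6092 0.2724 0.2626] [0.6068 0.2618 0.2533] [0.6145 0.2832 0.2691]
w16med 0
w16small 291 [0.5697 0.272  0.257 ] [0.5686 0.261  0.2481] [0.5709 0.283  0.2657]
s16large 42 [0.6145 0.2707 0.2614] [0.6103 0.2601 0.2486] [0.617  0.2819 0.2714]
s16med 43 [0.5949 0.2701 0.2612] [0.5913 0.2589 0.2493] [0.5975 0.2814 0.2705]
s16small 46 [0.5758 0.2708 0.2617] [0.5717 0.258  0.2491] [0.5786 0.284  0.2722]
t16large 21 [0.6095 0.2723 0.2648] [0.6071 0.2637 0.2484] [0.6125 0.2823 0.2748]
t16med 5 [0.5909 0.2638 0.2691] [0.5879 0.2624 0.2632] [0.5932 0.2666 0.2745]
t16small 0
```

View pics/s16c.png

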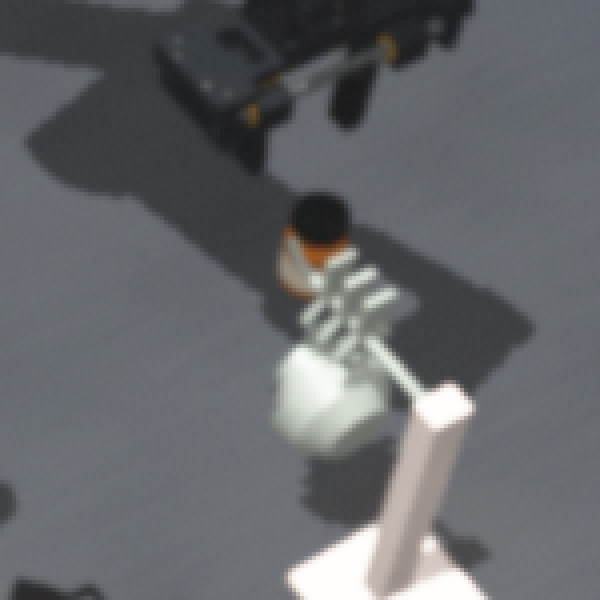

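View pics/w16.png

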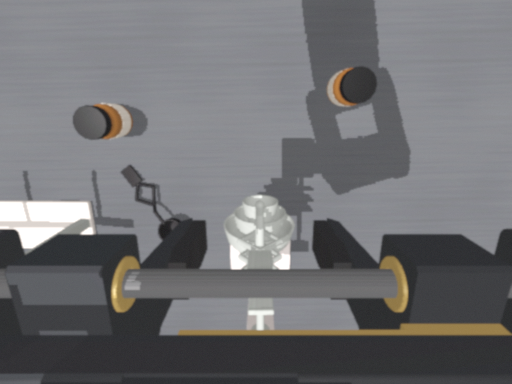

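All three tabs are level (tops at about 0.271 m), 19–20 mm apart, with the bowls nested and the gripper clear. I'm handing in.

```bash
python3 -c "
from station import *
print(finish_job())"
```

```text
the job is handed in; nothing more can be done
None
```

All three steel scoops now hang on the long hook, largest at the back, then the middle one, then the smallest in front. I handed the job in at about 27.8 s of the 72 s allowed; no verdict was reported.

- **Position:** in the last scene view the tabs sit about 57, 76 and 95 mm out from the post, spaced 19.6 and 19.1 mm apart. They are within about 1 mm of each other sideways and in height.
- **Nesting:** each bowl sits inside the one behind it, with the mouths facing away from the post.
- **Clear of the robot:** the gripper is open and well above and in front of the scoops. Wrist force readings were near zero.
- **Bystanders:** no move came near the jars or the basin. I did not measure them again at the end; both jars look upright in the last wrist view.
- **Camera differences:** positions from the scene and top cameras differ by 4–5 mm along the hook, within the margins. In the last wrist and top views the middle tab, and the smallest one from the top, were mostly hidden. The 19–20 mm spacing therefore comes from the scene view, and the grasp positions at release agree with it.

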